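Offer the painted tile up to the lid of a keepsake box

ROBOT

A 6-joint arm with a two-finger parallel gripper is mounted at the origin on the work surface. World frame = base frame: x ahead of the robot, y to its left, z up, the work surface at z = 0. Lengths are in mm, angles in rad, forces in N, time in s.
With the tool pointing down it reaches from about 300 to 875 mm from the base axis. Payload 4.2 kg.
Tool frame: the origin (TCP) lies between the finger pads; the fingertips stand 22 mm ahead of it and the grasp point (between the pads) lies 3 mm ahead of it (manip.tip_reach is the distance from the TCP to the fingertips, in mm); x points along the fingers, y is the direction in which the jaws open and shut, and the axes are right-handed (so a half turn about x gives the same grasp; the last joint's range is limited). The gripper opens to 85 mm and grips with 20 to 120 N. Pads are 22 mm wide; open, the fingers measure 114 mm over their backs; the gripper's body (76 mm by 85 mm) begins 54 mm behind the grasp point. The pads swing forward as they close: fully open they stand 13 mm farther back than shut.
Start: joints at [-1.272, 0.32, 1.565, -0, 1.257, -0.02], TCP at [180.224, -546.042, 220.238] pointing down, gripper open.
Joint ranges: [-3.11, 3.11], [-0.84, 2.01], [0.21, 2.61], [-1.34, 4.49], [0.05, 2.63], [-2.56, 2.56]. Speed limits (rad/s): [2.57, 2.57, 3.14, 3.14, 3.14, 3.14].

INTERFACE

Orientations are given as a unit quaternion [x, y, z, w].
In Python, from station import read_state, vision, manip gives the robot as it stands. The module is installed in compiled form; this text tells all that it offers.
- The arm moves only by the tool play_rows, never from a script. Its argument "moves" is a list of rows, each a list of 2 entries, a list of its own where there are three numbers: the shift along the tool's x, y, z in m, then the turn about the tool's x in rad. A call has exactly 10 rows; each row is the pose to reach, as a shift and turn from the pose commanded when the call began, along the tool's axes at that moment; what a row does not reach only later rows make up. A row lasts 1/8 s, in which the tool goes at most 62.5 mm and 10.7 degrees, less where a joint would pass 70% of its speed; a pose out of reach is approached as far as the arm can. A call with a gripper value outside its range is refused whole. "claw" is the closure, from 0 (fully open) to 1 (shut), set as the call begins (left out, the last holds). The fingers move at their own pace and stop on an object; the grip force is fixed at half the most. Time passes only in rows, so rows that repeat a pose let the fingers close, or fill a call up. It gives the time, the measured TCP pose, the force and the opening at its end, in the units of the state.
- read_state(): the state, without advancing time (a new reading comes with each control period).
- vision.snapshot(name): name is "scene" or "top"; returns (picture, depth): 400x640x3 uint8, red, green, blue; 400x640 float32, mm along the optical axis (not along the pixel's ray), 0 where there is no reading.
- vision.camera_model(name): a dict with "camera_matrix" (3x3 intrinsics, pixels), "D" ([k1, k2, p1, p2, k3] as OpenCV has them; the pictures are not rectified), "extrinsics" (4x4, takes a point from camera to world coordinates). Camera axes: x right, y up, looking along -z (the intrinsics and any distortion apply to the point x, -y, -z); pixel columns grow to the right and rows downward; lengths in mm; the calibration is good to about 2 mm. A picture is of the moment at which its call begins. camera_model takes no time and is no camera call.
- manip.sign_off(): hands the job in, once; it reports no verdict.
Trained networks look in the newest picture that a camera, given by its name, has taken for a name from the list of things; names that differ only in an ending like _2 or _b are one class to them, and where a whole thing is asked for, a point or a joint stands for the part that bears it (a point fixed in the world has none). Each returns a list of dicts, best first, with "p" (0 to 1); they miss things now and then, are a little off and sometimes report something else, mostly with a low value. They report only what shows in the picture. A call takes as long as a camera call. They do not tell look-alikes from the thing itself.
- vision.trace(camera, name): "region" (400x640 bool, what is visible of it) and "uv" ([column, row] in pixels, amid what is visible of it).
The state is a dict: "time_s": time; "joints": joint angles; "dq": joint speeds; "joint_efforts": joint torques, N m; "eef_pos": TCP position; "orientation": TCP orientation; "ft_force": force on the tool from outside, world axes, zero at the start; "ft_torque": the same for the moment, N m; "width": finger opening in mm.
Only numpy, scipy, OpenCV 4.12 (cv2) and the standard library are available. Lean on these libraries where they do the work, as an engineer would, in place of code of your own. Each camera call takes 0.05 s, during which the arm holds its last target.

TASK

The contact cement in the recess on this keepsake box's lid is ready and will grab the tile at the first touch, so the tile has to be lined up in the air. First press the open lid down until it snaps past its catch and is fully shut; then pick the painted oblong tile off the banding wheel, carry it over the pots without knocking anything about, and line it up over the recess: level, centred and square with it, painted face up, about a centimetre above the frame. Finish there, still holding the tile steady in the gripper: the tile must not touch the box at any time, and must not be put down or let go.

Things in the scene. Friction and masses are not known exactly. Their poses are not given: they have to be found in the camera images.
- box: Wooden keepsake box with cream painted panels and flowers, fixed to the table: 140 mm deep (its x) by 200 mm wide (its y), walls 62 mm high, with a hinged wooden lid. Origin: centre of its underside, on the table; x points from the front (catch side, towards the robot) to the hinge side, z up. It may stand on the left or on the right of the pots, turned up to 0.35 rad.
- box_lid (a joint): Opening angle of the box's lid in rad: 0 fully shut, growing as the front edge rises; starts between 0.45 and 0.95. A friction hinge keeps it where it is left; it moves under less than 2 N at lid_press. From about 0.10 down to 0.03 rad the lid rides over a sprung ball catch, which takes about 10 N at lid_press; past that it snaps fully shut against a rigid stop and stays.
- lid_hinge (a point): Middle of the lid's hinge axis, which runs along the box's y (65 mm behind the box's middle, 62.5 mm above the table). The lid is a 10 mm board lying, when shut, 0 to 10 mm above the hinge and reaching 135 mm from the hinge axis to its front edge. The point turns with the lid: its x runs from the front edge to the hinge, z is out of the lid's outer face.
- lid_press (a point): Point on the lid's outer face where it can be pressed: in the middle of the plain strip along the front edge, 120 mm from the hinge axis and 10 mm above it, 15 mm behind the front edge; the frame begins 19 mm further back. Turns with the lid as lid_hinge does.
- seat (a point): Centre of the recess on the lid's outer face, at the level of the top of the dark frame around it (76.5 mm above the table when shut). The recess, straw coloured, is 56 mm along the point's x (front to back) by 80 mm along its y, its floor 4 mm below the frame's top; the frame is 8 mm wide and 4 mm proud of the lid. z is out of the lid's outer face; turns with the lid.
- tile: The cream oblong ceramic tile, painted with a maroon border and an ochre and maroon flower: 72 mm (its x) by 48 mm (its y), 10 mm thick, 50 to 105 g. Origin: centre of its underside; z up out of the painted face. It starts flat on the banding wheel, 60 mm above the table, at any yaw, and is to go with its x along the seat's y, either way round (the painting is the same after a half turn).
- wheel: Banding wheel, a potter's small turntable, fixed and locked: round aluminium head of 140 mm diameter, 14 mm thick, its flat top 60 mm above the table, on a dark iron foot of 110 mm diameter. Origin: centre of its foot, on the table. It stands on the other side of the pots from the box.
- lacquer_pot: Bystander between box and wheel: brown turned pot with a cream band, 68 mm diameter, 85 mm high, loose. Origin: centre of its underside.
- paint_bottle: Bystander between box and wheel: purple paint bottle with a white cap, 48 mm diameter, 114 mm high, loose. Origin: centre of its underside.
- clay_jar: Bystander between box and wheel: cream clay jar with a maroon rim, 72 mm diameter, 95 mm high, loose. Origin: centre of its underside.
- brush_cup: Bystander at the back of the table: blue ceramic cup, 72 mm diameter, 95 mm high, with brushes that stand up to 205 mm above the table, loose. Origin: centre of its underside.
- spare_tile: Bystander near the robot: square tile, 58 mm by 58 mm by 10 mm, with a purple and brown flower, flat on the table. Not the one to use. Origin: centre of its underside.
- bowl: Bystander on the robot's left: open brown bowl, 110 mm diameter, 45 mm high, loose. Origin: centre of its underside.
- brush: Bystander: paint brush of 190 mm with an ochre handle, 20 mm thick, lying on the table on the robot's right. Origin: its middle, underside.
There are look-alikes about, which are no part of the job. What is shaped like the tile but blue is not meant.

How it is judged:
By the outcome, as a careful person would: the job done as asked, in the order asked, and still so for the second after the job is handed in, while the arm keeps its last pose, push and grip.
It also fails if it takes over 61 s, if anything falls off the work surface, if the arm or the gripper's body presses on something with over 40 N, if the wrist force passes 120 N, or if a joint passes its speed limit or range.

## Working session

There is one attempt and no reset: what is moved stays moved. The work goes in short steps, Python scripts to look and compute and a tool call to move; the robot and the scene stay as the last step left them, time stands still between calls to the robot, and variables do not carry over. Pictures are saved under pics/ and viewed, and the job is handed in when it is done.

Besides the shell and the picture viewer there is one more tool, called after "Emit:" as a command line: name --argument value ..., lists and objects as JSON in quotes. play_rows: Moves the arm, as the interface text tells. Its arguments: {"type":"object","properties":{"moves":{"type":"array"},"claw":{"type":"number"}},"required":["moves"]}

```bash
mkdir -p pics; ls; python3 - <<'E'
from station import read_state, vision, manip
import cv2, numpy as np
s=read_state(); print(s)
for n in("scene","top"):
    p,d=vision.snapshot(n); cv2.imwrite(f"pics/{n}0.png",p[:,:,::-1]); np.save(f"pics/{n}0.npy",d)
    m=vision.camera_model(n); print(n,m)
print(read_state()["time_s"])
E
```

```text
pics
{'time_s': 0.0, 'joints': array([-1.27200907e+00,  3.20297696e-01,  1.56566068e+00, -3.88074104e-06,
        1.25740093e+00, -2.00029179e-02]), 'dq': array([ 0.00083485,  0.00202986, -0.00133638, -0.00078633,  0.00027778,
       -0.00195932]), 'joint_efforts': array([-1.08528991e-03, -4.15529180e+01, -2.34167504e+01, -2.00487430e-04,
        8.06697062e-03,  4.42238587e-06]), 'eef_pos': array([ 180.06924005, -545.56179815,  219.38606978]), 'orientation': array([-0.69805471, -0.11285143,  0.69823086, -0.1116147 ]), 'ft_force': array([ 0.26017138,  0.36173162, -1.57664147]), 'ft_torque': array([ 0.00560589, -0.03756233,  0.01287662]), 'width': 85.31367402781324}
scene {'camera_matrix': array([[399.70178062,   0.        , 321.15772805],
       [  0.        , 399.70178062, 194.5991027 ],
       [  0.        ,   0.        ,   1.        ]]), 'D': array([-0.01567302,  0.        ,  0.        ,  0.        ,  0.        ]), 'extrinsics': array([[-1.56866914e-01, -7.29696446e-01,  6.65534272e-01,
         1.36667455e+03],
       [ 9.87490101e-01, -1.26803623e-01,  9.37237556e-02,
         7.14385366e+01],
       [ 1.60022656e-02,  6.71910662e-01,  7.40459310e-01,
         9.74600360e+02],
       [ 0.00000000e+00,  0.00000000e+00,  0.00000000e+00,
         1.00000000e+00]])}
top {'camera_matrix': array([[424.44522045,   0.        , 315.1109508 ],
       [  0.        , 424.44522045, 199.97878674],
       [  0.        ,   0.        ,   1.        ]]), 'D': array([-0.04632197,  0.        ,  0.        ,  0.        ,  0.        ]), 'extrinsics': array([[ 2.10597028e-02,  9.88697036e-01, -1.48440761e-01,
         3.51322645e+02],
       [-9.99750953e-01,  1.97291759e-02, -1.04302896e-02,
        -3.08318854e+01],
       [-7.38378257e-03,  1.48623451e-01,  9.88866295e-01,
         1.38159855e+03],
       [ 0.00000000e+00,  0.00000000e+00,  0.00000000e+00,
         1.00000000e+00]])}
0.1
```

View pics/scene0.png

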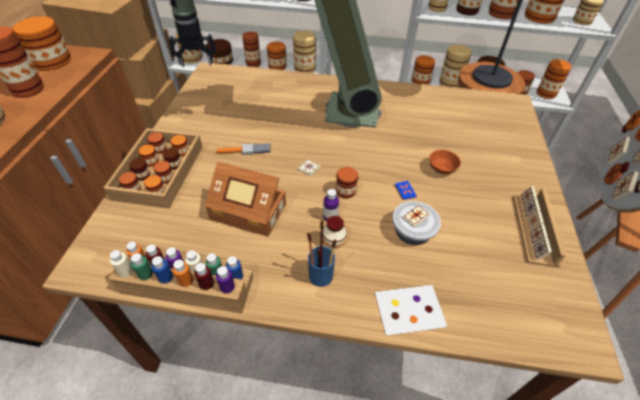

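View pics/top0.png

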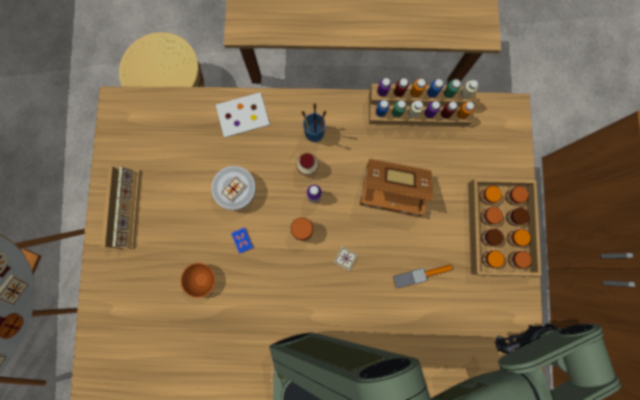

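The top view shows the box with its lid open at (397,187), the wheel with the cream tile at (233,188), and pots at (302,229), (314,193) and (307,162). The blue look-alike is at (242,240) and the square spare tile at (346,259).

```bash
cat > h.py <<'E'
from station import read_state, vision, manip
import cv2, numpy as np
from scipy.spatial.transform import Rotation as R
def pts(cam,d,mask=None):
    """world points for every pixel (400x640x3), nan where no depth"""
    m=vision.camera_model(cam);K=m["camera_matrix"];E=m["extrinsics"]
    v,u=np.mgrid[0:400,0:640].astype(np.float64)
    un=cv2.undistortPoints(np.stack([u.ravel(),v.ravel()],1)[:,None],K,m["D"])[:,0].reshape(400,640,2)
    z=np.where(d>0,d,np.nan)
    pc=np.stack([un[...,0]*z,-un[...,1]*z,-z],-1)
    return pc@E[:3,:3].T+E[:3,3]
def proj(cam,P):
    m=vision.camera_model(cam);E=m["extrinsics"]
    pc=(np.atleast_2d(P)-E[:3,3])@E[:3,:3]
    pc=pc*[1,-1,-1]
    return cv2.projectPoints(pc.reshape(-1,1,3),np.zeros(3),np.zeros(3),m["camera_matrix"],m["D"])[0][:,0]
def rayplane(cam,uv,z):
    m=vision.camera_model(cam);E=m["extrinsics"]
    un=cv2.undistortPoints(np.array(uv,float).reshape(-1,1,2),m["camera_matrix"],m["D"])[:,0]
    r=np.c_[un[:,0],-un[:,1],-np.ones(len(un))]@E[:3,:3].T
    t=(z-E[2,3])/r[:,2]
    return E[:3,3]+r*t[:,None]
E
python3 - <<'E'
from h import *
import pickle
out={}
for cam in("top","scene"):
    p,d=vision.snapshot(cam);np.save(f"pics/{cam}1d.npy",d);cv2.imwrite(f"pics/{cam}1.png",p[:,:,::-1])
    W=pts(cam,d)
    for n in("tile","box_lid","box","wheel","lacquer_pot","paint_bottle","clay_jar","brush_cup"):
        r=vision.trace(cam,n); out[cam,n]=r
        for q in r[:3]:
            P=W[q["region"]];P=P[~np.isnan(P[:,0])]
            print(cam,n,round(q["p"],2),np.round(q["uv"]),q["region"].sum(),"med",np.nanmedian(P,0).round(),"lo",np.percentile(P,3,0).round(),"hi",np.percentile(P,97,0).round())
pickle.dump(out,open("tr.pkl","wb"));print(read_state()["time_s"])
E
```

```text
top tile 0.68 [233. 189.] 346 med [578. 242.  70.] lo [546. 211.  59.] hi [610. 274.  75.]
top tile 0.61 [417. 274.] 626 med [ 322. -343.   18.] lo [ 290. -449.    0.] hi [ 352. -275.   24.]
top tile 0.55 [242. 243.] 358 med [422. 217.  10.] lo [388. 189.   1.] hi [457. 246.  16.]
top box_lid 0.8 [399. 182.] 1881 med [ 609. -273.  118.] lo [ 556. -365.   71.] hi [ 669. -181.  155.]
top box_lid 0.41 [231. 190.] 322 med [577. 243.  70.] lo [546. 216.  59.] hi [610. 274.  75.]
top box_lid 0.2 [230. 181.] 1087 med [587. 242.  60.] lo [525. 183.  55.] hi [644. 304.  66.]
top box 0.66 [396. 191.] 3185 med [ 584. -269.   85.] lo [ 523. -363.    4.] hi [ 668. -173.  154.]
top box 0.36 [227. 182.] 1109 med [586. 246.  60.] lo [525. 183.  55.] hi [642. 306.  67.]
top wheel 0.96 [228. 182.] 1190 med [585. 247.  60.] lo [525. 182.  28.] hi [645. 308.  67.]
top wheel 0.39 [303. 228.] 409 med [458.  21.  85.] lo [428.  -9.  50.] hi [489.  51.  90.]
top lacquer_pot 0.96 [303. 228.] 409 med [459.  22.  85.] lo [431.  -9.  73.] hi [490.  53.  90.]
top paint_bottle 0.76 [315. 195.] 189 med [566. -13. 
[... 842 characters left out ...]
eel 0.24 [244. 202.] 4269 med [ 630. -258.   95.] lo [ 556. -366.    6.] hi [ 682. -166.  151.]
scene lacquer_pot 0.63 [349. 183.] 578 med [485.  28.  74.] lo [440.  -3.  11.] hi [496.  58.  87.]
scene lacquer_pot 0.6 [249. 149.] 420 med [ 332. -341.   16.] lo [ 295. -444.    3.] hi [ 356. -272.   22.]
scene paint_bottle 0.77 [336. 205.] 344 med [591.  -9.  80.] lo [567. -29.  23.] hi [601.  11. 114.]
scene clay_jar 0.83 [333. 230.] 617 med [689.  16.  66.] lo [652. -16.  11.] hi [707.  46.  98.]
scene brush_cup 0.6 [320. 263.] 964 med [805.  -5.  69.] lo [760. -36.   7.] hi [827.  27. 178.]
scene brush_cup 0.18 [333. 229.] 535 med [690.  16.  66.] lo [659. -12.  31.] hi [706.  46.  98.]
1.0
```

```bash
python3 - <<'E'
from h import *
a=cv2.imread("pics/top1.png")[150:262,190:290]; b=cv2.imread("pics/scene1.png")[160:250,375:465]
c=cv2.imread("pics/top1.png")[145:230,345:450]; e=cv2.imread("pics/scene1.png")[150:245,190:300]
f=lambda x:cv2.resize(x,(380,290),interpolation=cv2.INTER_CUBIC)
cv2.imwrite("pics/crop1.png",np.vstack([np.hstack([f(a),f(b)]),np.hstack([f(c),f(e)])]))
E
```

```text
(no output)
```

View pics/crop1.png

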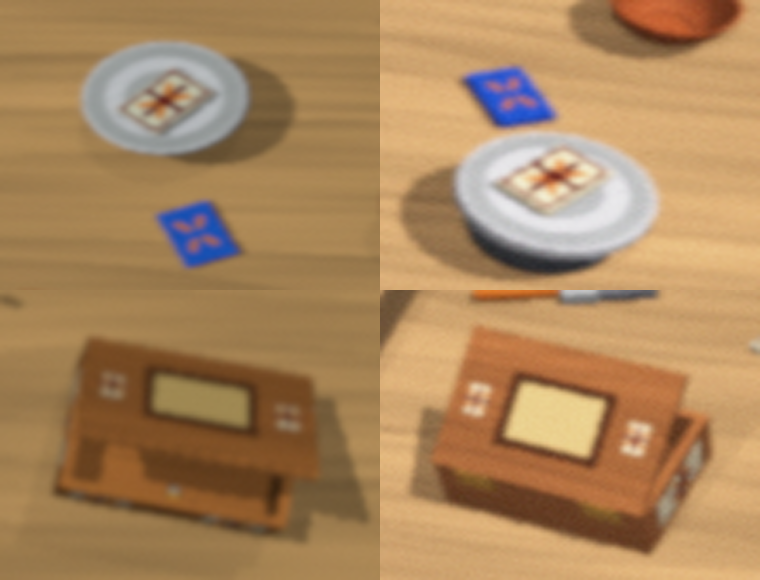

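Candidates for the tile are cream on the wheel at top (233,188), blue on the table at (242,240), and square at (346,259). The oblong cream tile on the wheel fits: it has the maroon border and flower and sits 60 mm up. The crop confirms it.

```bash
cat > fit.py <<'E'
from h import *
import pickle
from scipy.optimize import least_squares
tr=pickle.load(open("tr.pkl","rb"))
def plane(P):
    for _ in range(5):
        c=P.mean(0);n=np.linalg.svd(P-c,full_matrices=False)[2][2];n*=np.sign(n[2])
        r=(P-c)@n;P=P[np.abs(r)<max(2.5*1.48*np.median(np.abs(r)),1)]
    return c,n,np.std((P-c)@n),len(P)
for cam in("top","scene"):
    im=cv2.imread(f"pics/{cam}1.png");d=np.load(f"pics/{cam}1d.npy");W=pts(cam,d)
    m=cv2.erode(tr[cam,"box_lid"][0]["region"].astype(np.uint8),np.ones((5,5)))>0
    P=W[m];P=P[~np.isnan(P[:,0])]
    c,n,s,N=plane(P)
    y=np.arctan2(-n[1],-n[0]) # lid opens -> normal tilts toward +x (back)?
    print(cam,"plane",c.round(1),n.round(4),"sd",round(s,2),N,"theta",np.arccos(n[2]),"yaw of horiz normal",np.arctan2(n[1],n[0]))
    # recess: straw colour
    hsv=cv2.cvtColor(im,cv2.COLOR_BGR2HSV)
    reg=tr[cam,"box_lid"][0]["region"]
    ys,xs=np.where(reg);print(xs.min(),xs.max(),ys.min(),ys.max())
    np.set_printoptions(linewidth=200)
    u,v=map(int,(401,178) if cam=="top" else (240,192))
    print(hsv[v],) if 0 else print(hsv[v,u],hsv[v,u-12:u+30:3].tolist())
    mm=(hsv[...,2]>135)&(hsv[...,1]<140)&(hsv[...,0]>15)&reg
    k,l,st,ce=cv2.connectedComponentsWithStats(mm.astype(np.uint8)); i=l[v,u];print("recess",st[i],ce[i])
E
python3 fit.py
```

```text
top plane [ 610.  -272.5  117. ] [ 0.6307 -0.1137  0.7677] sd 1.72 1407 theta 0.6956267127354637 yaw of horiz normal -0.1783568847309494
367 432 160 199
[ 21 123 159] [[21, 126, 156], [21, 123, 159], [21, 122, 159], [21, 123, 159], [21, 123, 159], [21, 123, 159], [21, 123, 159], [21, 123, 159], [19, 134, 120], [14, 179, 104], [14, 176, 120], [14, 143, 127], [14, 149, 120], [14, 177, 115]]
recess [388 171  25  13 235] [400.02553191 176.95744681]
scene plane [ 621.3 -267.3  110.6] [ 0.6188 -0.1082  0.778 ] sd 2.29 2494 theta 0.6792897367586666 yaw of horiz normal -0.17311746216754662
206 277 163 223
[ 21 104 233] [[20, 107, 224], [22, 98, 235], [22, 98, 235], [21, 101, 234], [21, 104, 233], [21, 102, 233], [22, 99, 236], [22, 98, 234], [20, 107, 226], [11, 160, 118], [12, 165, 173], [13, 154, 177], [14, 141, 184], [12, 154, 174]]
recess [226 180  30  25 532] [240.14285714 191.83834586]
```

```bash
cat > boxfit.py <<'E'
from h import *
from scipy.optimize import least_squares
def boxT(x,y,yaw): 
    T=np.eye(4);T[:3,:3]=R.from_euler('z',yaw).as_matrix();T[:3,3]=[x,y,0];return T
def lidT(x,y,yaw,th):
    # lid frame at hinge; x from front to hinge, opening raises front
    L=np.eye(4);L[:3,:3]=R.from_euler('y',th).as_matrix();L[:3,3]=[65,0,62.5]
    return boxT(x,y,yaw)@L
def ap(T,P): return np.atleast_2d(P)@T[:3,:3].T+T[:3,3]
def rect(cx,hx,hy,z): return np.array([[cx-hx,-hy,z],[cx+hx,-hy,z],[cx+hx,hy,z],[cx-hx,hy,z]],float)
def mom_poly(p):
    m=cv2.moments(p.astype(np.float32).reshape(-1,1,2))
    a=m["m00"];return np.array([m["m10"]/a,m["m01"]/a]),np.array([[m["mu20"],m["mu11"]],[m["mu11"],m["mu02"]]])/a,a
def pred(cam,T):
    A=proj(cam,ap(T,rect(-65,28,40,10))).astype(np.float32);B=proj(cam,ap(T,rect(-65,28,40,14))).astype(np.float32)
    a,p=cv2.intersectConvexConvex(A,B);return mom_poly(p[:,0])
def soft(img,reg,seed):
    """soft membership of straw vs frame via brightness"""
    g=cv2.cvtColor(img,cv2.COLOR_BGR2LAB).astype(float)
    s=g[seed[1]-2:seed[1]+3,seed[0]-2:seed[0]+3].reshape(-1,3).mean(0)
    hsv=cv2.cvtColor(img,cv2.COLOR_BGR2HSV)
    d=np.linalg.norm(g-s,axis=2)
    rough=(d<25).astype(np.uint8);k,l=cv2.connectedComponents(rough);r=(l==l[seed[1],seed[0]]).astype(np.uint8)
    ring=(cv2.dilate(r,np.ones((5,5)))>0)&(r==0)
    fr=g[ring];fr=np.median(fr[fr[:,0]<np.percentile(fr[:,0],40)],0)
    w=((g-fr)@(s-fr))/np.sum((s-fr)**2)
    w=(np.clip(w,0,1))*(cv2.dilate(r,np.ones((3,3)))>0)
    w=(w>0.5)*1.0
    return w
def mom_mask(w):
    m=cv2.moments(w);a=m["m00"];return np.array([m["m10"]/a,m["m01"]/a]),np.array([[m["mu20"],m["mu11"]],[m["mu11"],m["mu02"]]])/a,a
E
python3 - <<'E'
from boxfit import *
import pickle
tr=pickle.load(open("tr.pkl","rb"))
obs={}
for cam,seed in(("top",(401,177)),("scene",(240,192))):
    im=cv2.imread(f"pics/{cam}1.png");w=soft(im,None,seed);obs[cam]=mom_mask(w);print(cam,obs[cam])
def res(q,full=False):
    T=lidT(q[0],q[1],q[2],q[3]);r=[]
    for cam in obs:
        c,S,a=pred(cam,T);co,So,ao=obs[cam]
        r+=list(c-co)
        if cam=="scene": r+=list(((S-So)/np.sqrt(np.outer(np.diag(So),np.diag(So))))[[0,0,1],[0,1,1]]*5)
    r+=[(q[3]-.687)/.02,(q[2]+.175)/.02]
    return np.array(r)
s=least_squares(res,[640,-265,-.175,.69]);print(s.x,res(s.x).round(2))
q=s.x;T=lidT(*q)
print("press",ap(T,[-120,0,10]),"seat",ap(T,[-65,0,14]))
ov=[]
for cam,(r0,r1,c0,c1) in(("top",(145,230,345,450)),("scene",(150,245,190,300))):
    im=cv2.imread(f"pics/{cam}1.png");k=3.6
    im=cv2.resize(im[r0:r1,c0:c1],None,fx=k,fy=k,interpolation=cv2.INTER_CUBIC)
    L=[ap(T,rect(-67.5,67.5,100,10)),ap(T,rect(-65,28,40,10)),ap(T,rect(-65,36,48,14)),ap(boxT(*q[:3]),rect(0,70,100,0))]
    for p in L: 
        uv=((proj(cam,p)-[c0,r0]+.5)*k-.5);cv2.polylines(im,[uv.round().astype(int).reshape(-1,1,2)],True,(0,255,0),1)
    ov.append(cv2.resize(im,(400,330)))
cv2.imwrite("pics/ov1.png",np.hstack(ov))
E
```

```text
top (array([399.84701493, 176.87686567]), array([[52.77883437,  9.75728169],
       [ 9.75728169, 11.17513644]]), 268.0)
scene (array([240.22633745, 191.93415638]), array([[51.96934749,  5.54165185],
       [ 5.54165185, 31.74463581]]), 486.0)Traceback (most recent call last):
  File "<stdin>", line 15, in <module>
    return func(*args, **kwargs)
    result = trf(vector_fun.fun, vector_fun.jac, x0, f0, J0, lb, ub, ftol, xtol,
                 gtol, max_nfev, x_scale, loss_function, tr_solver,
                 tr_options.copy(), verbose, callback=callback_wrapped)
    return trf_no_bounds(
        fun, jac, x0, f0, J0, ftol, xtol, gtol, max_nfev, x_scale,
        loss_function, tr_solver, tr_options, verbose, callback=callback)
    f_new = fun(x_new)
    self._update_fun()
    ~~~~~~~~~~~~~~~~^^
    self.f = self.fun_wrapped(xp_copy(self.x))
             ~~~~~~~~~~~~~~~~^^^^^^^^^^^^^^^^^
    return np.atleast_1d(self.fun(x))
                         ~~~~~~~~^^^
    return self.f(x, *self.args, **self.kwargs)
           ~~~~~~^^^^^^^^^^^^^^^^^^^^^^^^^^^^^^
  File "<stdin>", line 10, in res
  File "boxfit.py", line 16, in pred
    a,p=cv2.intersectConvexConvex(A,B);return mom_poly(p[:,0])
                                                       ~^^^^^
TypeError: 'NoneType' object is not subscriptable
```

```bash
cat > run1.py <<'E'
from boxfit import *
import sys,json
# args: tag, theta prior, seeds
def fitbox(tag,seeds,th0,sth,q0,yaw0=-.175,syaw=.02,fixth=None):
    obs={}
    for cam,seed in seeds.items():
        im=cv2.imread(f"pics/{cam}{tag}.png");obs[cam]=mom_mask(soft(im,None,seed));print(cam,obs[cam][0].round(2),obs[cam][2])
    S0=np.array([50,50,1,1.]);q0=np.array(q0,float)
    def res(e):
        q=q0+(e-1)*S0
        if fixth is not None:q[3]=fixth
        T=lidT(*q);r=[]
        for cam in obs:
            c,S,a=pred(cam,T);co,So,ao=obs[cam]
            r+=list(c-co)
            r+=list(((S-So)/np.sqrt(np.outer(np.diag(So),np.diag(So))))[[0,0,1],[0,1,1]]*(5 if cam=="scene" else 3))
        r+=[(q[3]-th0)/sth,(q[2]-yaw0)/syaw]
        return np.array(r)
    s=least_squares(res,np.ones(4),diff_step=2e-3)
    q=q0+(s.x-1)*S0
    if fixth is not None:q[3]=fixth
    T=lidT(*q)
    print("q",q.round(4).tolist(),"res",res(s.x).round(2))
    print("press",ap(T,[-120,0,10]).round(1),"seat",ap(T,[-65,0,14]).round(1))
    return q
def overlay(tag,q,out,crops):
    T=lidT(*q);ov=[]
    for cam,(r0,r1,c0,c1) in crops.items():
        im=cv2.imread(f"pics/{cam}{tag}.png");k=3.6
        im=cv2.resize(im[r0:r1,c0:c1],None,fx=k,fy=k,interpolation=cv2.INTER_CUBIC)
        L=[ap(T,rect(-67.5,67.5,100,10)),ap(T,rect(-65,28,40,10)),ap(T,rect(-65,36,48,14)),ap(boxT(*q[:3]),rect(0,70,100,0))]
        for p in L:
            uv=((proj(cam,p)-[c0,r0]+.5)*k-.5);cv2.polylines(im,[uv.round().astype(int).reshape(-1,1,2)],True,(0,255,0),1)
        ov.append(cv2.resize(im,(400,330)))
    cv2.imwrite(out,np.hstack(ov))
E
python3 - <<'E'
from run1 import *
q=fitbox("1",{"top":(401,177),"scene":(240,192)},.687,.02,[640,-265,-.175,.69])
overlay("1",q,"pics/ov1.png",{"top":(145,230,345,450),"scene":(150,245,190,300)})
E
```

```text
top [399.85 176.88] 268.0
scene [240.23 191.93] 486.0
q [597.9739, -269.8119, -0.1748, 0.6836] res [-0.24 -0.43  0.08  0.08 -0.1  -0.16 -0.63 -0.11  0.01  0.05 -0.17  0.01]
press [[ 576.6 -266.   146. ]] seat [[ 621.1 -273.9  114.4]]
```

View pics/ov1.png

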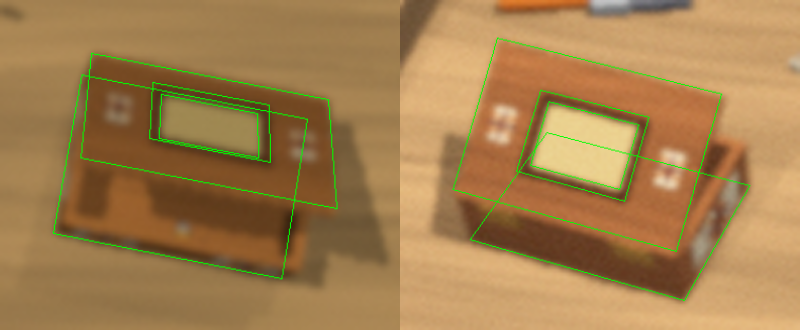

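```bash
cat > mv.py <<'E'
from h import *
# current commanded pose estimate kept in cmd.json by hand-applied rows
import json,os
def cmd():
    return json.load(open("cmd.json"))
def setcmd(pos,quat): json.dump({"p":list(map(float,pos)),"q":list(map(float,quat))},open("cmd.json","w"))
def apply(row):
    c=cmd();r=R.from_quat(c["q"]);p=np.array(c["p"])+r.apply(np.array(row[0])*1000)
    setcmd(p,(r*R.from_rotvec([row[1],0,0])).as_quat())
def rows(targets,yawrel):
    c=cmd();r=R.from_quat(c["q"])
    for t,w in zip(targets,yawrel):
        print([np.round(r.inv().apply(np.array(t)-c["p"])/1000,4).tolist(),round(w,3)])
E
python3 - <<'E'
from mv import *
s=read_state();r=R.from_quat(s["orientation"]);print(r.as_matrix().round(4),manip.tip_reach,s["eef_pos"],s["time_s"])
M=r.as_matrix();yw=np.arctan2(M[1,1],M[0,1]);print("tool y heading",yw)
# idealised: x exactly down
for k in (-1.272-.02,): pass
y=np.array([np.cos(yw),np.sin(yw),0]);x=np.array([0,0,-1.]);Q=np.stack([x,y,np.cross(x,y)],1)
setcmd([180.224,-546.042,220.238],R.from_matrix(Q).as_quat())
by=np.array([-np.sin(-.1748),np.cos(-.1748)]);bh=np.arctan2(by[1],by[0]);print("box y heading",bh)
# turn about tool x (down): positive turn about down reduces heading
d=(-(bh-yw)+np.pi/2)%np.pi-np.pi/2;print("turn",d)
bx=np.array([np.cos(-.1748),np.sin(-.1748)])
def tip(X,Z): # box-x of finger centre, tip height -> TCP
    return np.r_[np.array([597.97,-269.81])+bx*X,Z+22]
th=.6836
print("above",tip(65-128*np.cos(th)+10*np.sin(th)+11,62.5+128*np.sin(th)+10*np.cos(th)+20))
t0=np.array(cmd()["p"]);t1=tip(65-128*np.cos(th)+10*np.sin(th)+11,62.5+128*np.sin(th)+10*np.cos(th)+22)
rows([t0+(t1-t0)*f for f in np.linspace(.1,1,10)],np.linspace(.1,1,10)*d)
E
```

```text
[[ 0.      0.3134 -0.9496]
 [-0.     -0.9496 -0.3134]
 [-1.      0.     -0.    ]] 22.0 [ 180.21081355 -546.04063625  220.23765898] 1.0
tool y heading -1.2520574780114508
box y heading 1.3959963267948967
turn 0.49353884878344534
above [ 581.30485054 -266.86689507  193.09633056]
[[0.0025, -0.0139, -0.0468], np.float64(0.049)]
[[0.005, -0.0279, -0.0937], np.float64(0.099)]
[[0.0075, -0.0418, -0.1405], np.float64(0.148)]
[[0.0101, -0.0558, -0.1873], np.float64(0.197)]
[[0.0126, -0.0697, -0.2342], np.float64(0.247)]
[[0.0151, -0.0837, -0.281], np.float64(0.296)]
[[0.0176, -0.0976, -0.3279], np.float64(0.345)]
[[0.0201, -0.1115, -0.3747], np.float64(0.395)]
[[0.0226, -0.1255, -0.4215], np.float64(0.444)]
[[0.0251, -0.1394, -0.4684], np.float64(0.494)]
```

Emit:
play_rows --claw 1 --moves '[[[0.001,-0.008,-0.028],0.04],[[0.002,-0.024,-0.08],0.1],[[0.003,-0.041,-0.136],0.16],[[0.004,-0.058,-0.194],0.22],[[0.005,-0.075,-0.252],0.28],[[0.006,-0.092,-0.31],0.34],[[0.008,-0.109,-0.366],0.4],[[0.011,-0.124,-0.416],0.45],[[0.018,-0.135,-0.452],0.494],[[0.025,-0.139,-0.468],0.494]]'

```text
time_s: 2.25
eef_pos: [582.4, -266.1, 194.7]
orientation: [-0.704, 0.061, 0.705, 0.061]
ft_force: [-0.5, -0.1, 1.0]
width: 0.1
```

```bash
python3 - <<'E'
from mv import *
from boxfit import *
apply([[0.025,-0.139,-0.468],0.494])
p,d=vision.snapshot("scene");np.save("pics/scene2d.npy",d);cv2.imwrite("pics/scene2.png",p[:,:,::-1])
s=read_state();print(cmd(),s["eef_pos"],s["orientation"],s["ft_force"])
c=p[60:245,180:330,::-1];k=3
c=cv2.resize(c,None,fx=k,fy=k,interpolation=cv2.INTER_CUBIC)
r=R.from_quat(s["orientation"])
tips=[s["eef_pos"]+r.apply([22,a,b]) for a,b in((0,0),(0,11),(0,-11))]
for q in proj("scene",tips): cv2.circle(c,tuple(((q-[180,60]+.5)*k).astype(int).tolist()),3,(0,255,0),-1)
cv2.imwrite("pics/c2.png",c)
T=lidT(597.97,-269.81,-.1748,.6836);print("tip in lid",((np.array(tips)-T[:3,3])@T[:3,:3]).round(1))
# rows
bx=np.array([np.cos(-.1748),np.sin(-.1748)])
def tip(X,Z): return np.r_[np.array([597.97,-269.81])+bx*X,Z+22]
def tgt(th,dz=0): return tip(65-128*np.cos(th)+10*np.sin(th)+11,62.5+128*np.sin(th)+10*np.cos(th)+dz)
ths=[.68,.6,.52,.44,.36,.28,.22,.18,.15,.12,.1,.07,.05,.03,0,-.02]
rows([tgt(t,-1) for t in ths],[0]*20)
E
```

```text
{'p': [581.0931692069037, -267.3864614234863, 195.238], 'q': [0.7043935399998981, -0.06188489966390899, -0.7043935399998981, -0.06188489966390899]} [ 582.82940466 -265.46463086  193.42889819] [-0.70417613  0.06038629  0.70479331  0.06128508] [-0.41415345  0.15702963 -0.32599717]
tip in lid [[-131.4    1.7   33.5]
 [-139.9    1.6   26.6]
 [-122.8    1.7   40.4]]
[[0.0235, -0.0005, 0.0002], 0]
[[0.0312, -0.0005, 0.007], 0]
[[0.0395, -0.0005, 0.0131], 0]
[[0.0482, -0.0005, 0.0185], 0]
[[0.0573, -0.0005, 0.0232], 0]
[[0.0668, -0.0005, 0.0272], 0]
[[0.074, -0.0005, 0.0297], 0]
[[0.079, -0.0005, 0.0311], 0]
[[0.0827, -0.0005, 0.032], 0]
[[0.0865, -0.0005, 0.0328], 0]
[[0.089, -0.0005, 0.0333], 0]
[[0.0928, -0.0005, 0.0339], 0]
[[0.0954, -0.0005, 0.0343], 0]
[[0.0979, -0.0005, 0.0346], 0]
[[0.1017, -0.0005, 0.035], 0]
[[0.1043, -0.0005, 0.0351], 0]
```

View pics/c2.png

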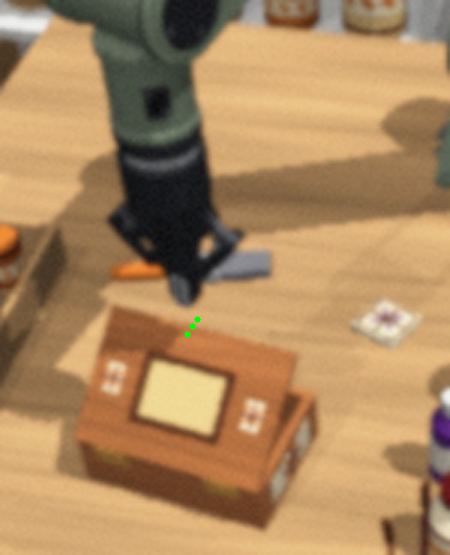

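```bash
python3 - <<'E'
from mv import *
d=np.load("pics/scene2d.npy");W=pts("scene",d)
for v in range(146,164,2): print(v,W[v,238:246:2].round(0).tolist())
s=read_state();r=R.from_quat(s["orientation"]);print([proj("scene",s["eef_pos"]+r.apply([a,0,0])).round(1).tolist() for a in(-54,0,22)])
E
```

```text
146 [[599.0, -264.0, 270.0], [605.0, -255.0, 277.0], [601.0, -251.0, 274.0], [585.0, -252.0, 260.0]]
148 [[590.0, -268.0, 255.0], [594.0, -261.0, 259.0], [595.0, -255.0, 262.0], [592.0, -251.0, 259.0]]
150 [[591.0, -269.0, 248.0], [597.0, -261.0, 255.0], [596.0, -255.0, 255.0], [593.0, -251.0, 253.0]]
152 [[595.0, -268.0, 244.0], [597.0, -262.0, 248.0], [596.0, -256.0, 248.0], [594.0, -251.0, 247.0]]
154 [[596.0, -269.0, 238.0], [591.0, -265.0, 234.0], [590.0, -260.0, 234.0], [592.0, -253.0, 237.0]]
156 [[593.0, -271.0, 228.0], [594.0, -265.0, 230.0], [595.0, -259.0, 231.0], [593.0, -254.0, 231.0]]
158 [[594.0, -272.0, 222.0], [594.0, -266.0, 222.0], [593.0, -260.0, 223.0], [592.0, -255.0, 222.0]]
160 [[374.0, -371.0, -3.0], [598.0, -266.0, 218.0], [595.0, -261.0, 217.0], [594.0, -255.0, 216.0]]
162 [[387.0, -367.0, -0.0], [382.0, -361.0, -4.0], [593.0, -263.0, 207.0], [383.0, -346.0, -1.0]]
[[[240.1, 148.5]], [[242.7, 162.9]], [[243.7, 168.5]]]
```

```bash
python3 - <<'E'
from mv import *
o=[]
for cam,(r0,r1,c0,c1) in(("scene",(90,210,190,300)),("top",(130,250,340,450))):
    p,d=vision.snapshot(cam);np.save(f"pics/{cam}3d.npy",d);cv2.imwrite(f"pics/{cam}3.png",p[:,:,::-1])
    s=read_state();r=R.from_quat(s["orientation"])
    k=3.6;c=cv2.resize(p[r0:r1,c0:c1,::-1],None,fx=k,fy=k,interpolation=cv2.INTER_CUBIC)
    for a,col in((0,(0,255,0)),(22,(0,0,255)),(-54,(255,255,0))):
        q=proj(cam,s["eef_pos"]+r.apply([a,0,0]))[0];cv2.circle(c,tuple(((q-[c0,r0]+.5)*k).astype(int).tolist()),3,col,-1)
    o.append(c)
    print(s["eef_pos"],s["joints"])
    W=pts(cam,d);e=s["eef_pos"]
    m=(np.hypot(W[...,0]-e[0],W[...,1]-e[1])<70)&(W[...,2]>160)
    P=W[m];print(cam,len(P),np.percentile(P[:,2],[0,1,5,20]).round(),P[np.argsort(P[:,2])[:12]].round().tolist())
cv2.imwrite("pics/c3.png",np.hstack(o))
E
```

```text
[ 581.27434049 -266.60202148  193.87157451] [-4.47874033e-01  4.38579676e-01  1.44635542e+00 -2.74384562e-04
  1.25884794e+00  1.29588387e+00]
scene 5180 [205. 228. 271. 359.] [[590.0, -258.0, 205.0], [594.0, -265.0, 207.0], [593.0, -260.0, 208.0], [589.0, -255.0, 208.0], [590.0, -258.0, 208.0], [596.0, -261.0, 210.0], [595.0, -267.0, 212.0], [596.0, -270.0, 212.0], [595.0, -264.0, 213.0], [581.0, -251.0, 213.0], [595.0, -258.0, 213.0], [591.0, -254.0, 213.0]]
[ 580.46269466 -267.51575891  194.47037661] [-4.49426191e-01  4.37473676e-01  1.44663515e+00 -8.58586285e-04
  1.25932810e+00  1.29573118e+00]
top 2910 [160. 290. 348. 504.] [[555.0, -297.0, 160.0], [558.0, -286.0, 161.0], [571.0, -258.0, 212.0], [568.0, -261.0, 214.0], [568.0, -263.0, 217.0], [568.0, -266.0, 217.0], [568.0, -268.0, 218.0], [567.0, -270.0, 222.0], [569.0, -262.0, 223.0], [572.0, -259.0, 225.0], [569.0, -258.0, 227.0], [569.0, -264.0, 227.0]]
```

View pics/c3.png

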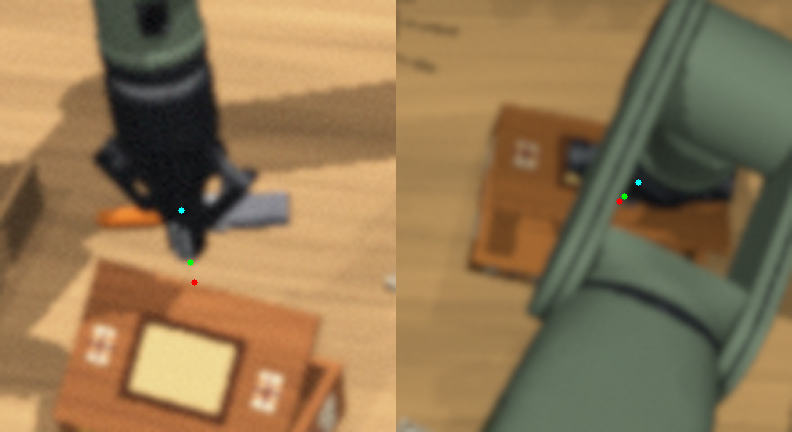

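Visually the closed fingertips end near z≈205, roughly at the TCP rather than 22 mm ahead of it. I'll descend gently and let the lid itself show where contact is.

Emit:
play_rows --moves '[[[0.005,0,0],0],[[0.01,0,0],0],[[0.015,0,0],0],[[0.019,0,0],0],[[0.022,0,0.001],0],[[0.025,0,0.002],0],[[0.028,0,0.004],0],[[0.031,0,0.006],0],[[0.031,0,0.006],0],[[0.031,0,0.006],0]]'

```text
time_s: 3.65
eef_pos: [575.3, -266.3, 164.3]
orientation: [0.705, -0.062, -0.704, -0.062]
ft_force: [-0.4, 0.7, -0.5]
width: -0.3
```

```bash
python3 - <<'E'
from mv import *
from boxfit import *
apply([[0.031,0,0.006],0])
for cam in ("scene",):
    p,d=vision.snapshot(cam);np.save(f"pics/{cam}4d.npy",d);cv2.imwrite(f"pics/{cam}4.png",p[:,:,::-1])
    W=pts(cam,d)
    w0=np.load("pics/scene1d.npy");P0=pts(cam,w0)
    s=read_state();print(s["eef_pos"],s["ft_force"],s["time_s"])
    # lid plane
    m=np.zeros((400,640),bool);m[175:215,215:270]=1
    T=lidT(597.97,-269.81,-.1748,.6836);q=proj(cam,ap(T,rect(-60,50,90,10))).astype(np.int32)
    m=cv2.fillConvexPoly(np.zeros((400,640),np.uint8),q,1)>0
    for Q in(P0[m],W[m]):
        Q=Q[~np.isnan(Q[:,0])];Q=Q[(Q[:,2]<175)]
        for _ in range(5):
            c=Q.mean(0);n=np.linalg.svd(Q-c,full_matrices=False)[2][2];n*=np.sign(n[2]);r=(Q-c)@n;Q=Q[abs(r)<max(3*np.median(abs(r)),2)]
        print("theta",np.arccos(n[2]),n.round(3),c.round(1))
    e=s["eef_pos"]
    mm=(np.hypot(W[...,0]-e[0],W[...,1]-e[1])<60)&(W[...,2]>180);mm=(np.hypot(W[...,0]-e[0]-10,W[...,1]-e[1])<25)&(W[...,2]>130)
    c=cv2.resize(p[90:245,180:320,::-1],None,fx=3.6,fy=3.6,interpolation=cv2.INTER_CUBIC);cv2.imwrite("pics/c4.png",c)
E
```

```text
[ 575.30048128 -266.35676794  164.39355055] [-0.09163677 -0.87467472  0.60740121] 3.7
theta 0.6810867483664633 [ 0.62  -0.111  0.777] [ 622.4 -274.3  108.9]
theta 0.678441598363317 [ 0.618 -0.11   0.779] [ 622.5 -274.3  108.7]
```

View pics/c4.png

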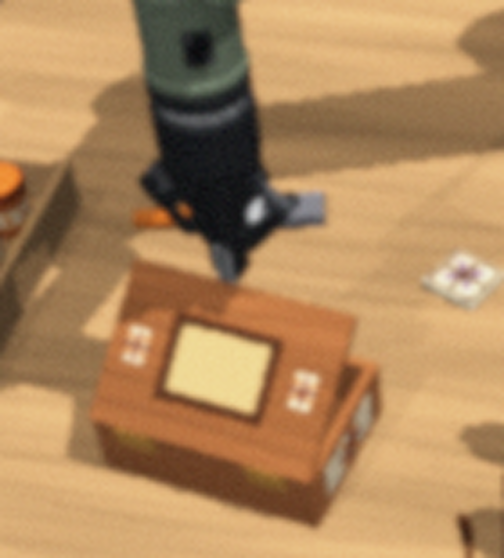

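The lid did not move even though the nominal tip passed its surface, so the real tip is higher than stated, as the picture shows. I'll move back over the strip and go down further.

Emit:
play_rows --moves '[[[0,0,-0.005],0],[[0.003,0,-0.009],0],[[0.01,0,-0.009],0],[[0.015,0,-0.009],0],[[0.019,0,-0.009],0],[[0.022,0,-0.009],0],[[0.025,0,-0.009],0],[[0.028,0,-0.009],0],[[0.03,0,-0.009],0],[[0.03,0,-0.009],0]]'

```text
time_s: 4.95
eef_pos: [584.0, -267.9, 134.2]
orientation: [0.704, -0.062, -0.704, -0.062]
ft_force: [-0.4, -0.3, -1.3]
width: 0.2
```

```bash
cat > look.py <<'E'
from mv import *
from boxfit import *
import sys
def lidangle(W,q=(597.97,-269.81,-.1748,.6836)):
    T=lidT(*q);u=proj("scene",ap(T,rect(-45,45,90,10))).astype(np.int32)
    m=cv2.fillConvexPoly(np.zeros((400,640),np.uint8),u,1)>0
    Q=W[m];Q=Q[~np.isnan(Q[:,0])]
    for _ in range(6):
        c=Q.mean(0);n=np.linalg.svd(Q-c,full_matrices=False)[2][2];n*=np.sign(n[2]);r=(Q-c)@n;Q=Q[abs(r)<max(3*np.median(abs(r)),2)]
    return np.arctan2(n[0]*np.cos(q[2])+n[1]*np.sin(q[2]),n[2]),c
def look(tag,crop=(90,245,180,320)):
    p,d=vision.snapshot("scene");np.save(f"pics/scene{tag}d.npy",d);cv2.imwrite(f"pics/scene{tag}.png",p[:,:,::-1])
    W=pts("scene",d);s=read_state();print("eef",s["eef_pos"].round(1),"F",s["ft_force"].round(1),"t",s["time_s"],"cmd",np.round(cmd()["p"],1))
    a,c=lidangle(W);print("theta",a.round(3),c.round(0))
    r0,r1,c0,c1=crop
    cv2.imwrite(f"pics/c{tag}.png",cv2.resize(p[r0:r1,c0:c1,::-1],None,fx=3.6,fy=3.6,interpolation=cv2.INTER_CUBIC))
    return W
E
python3 - <<'E'
from look import *
apply([[0.03,0,-0.009],0]);W=look("5")
E
```

```text
eef [ 584.1 -267.9  134.2] F [-0.3  1.  -0.5] t 5.0 cmd [ 584.  -267.9  134.2]
theta 0.681 [ 632. -276.  100.]
```

View pics/c5.png

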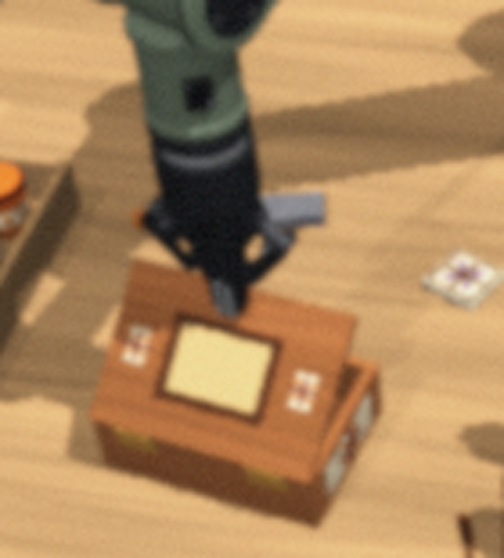

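```bash
python3 - <<'E'
from look import *
W=pts("scene",np.load("pics/scene5d.npy"))
for v in range(164,182,2): print(v,W[v,236:252:2].round(0).astype(int).tolist())
T=lidT(597.97,-269.81,-.1748,.6836)
print(proj("scene",ap(T,[[-120,0,10],[-101,0,10],[-135,0,10],[-101,0,14]])).round(1))
E
```

```text
164 [[592, -282, 195], [595, -275, 199], [593, -270, 198], [600, -261, 206], [602, -254, 209], [590, -253, 198], [591, -247, 200], [602, -237, 212]]
166 [[561, -298, 155], [597, -275, 193], [593, -271, 190], [599, -262, 197], [598, -257, 197], [593, -253, 193], [600, -244, 201], [603, -237, 205]]
168 [[564, -297, 150], [589, -280, 176], [592, -272, 181], [598, -264, 188], [598, -258, 189], [596, -253, 188], [601, -245, 194], [603, -238, 197]]
170 [[570, -296, 148], [591, -280, 171], [597, -272, 178], [598, -265, 180], [591, -262, 174], [595, -254, 179], [-9223372036854775808, -9223372036854775808, -9223372036854775808], [568, -253, 154]]
172 [[571, -297, 140], [574, -289, 145], [594, -274, 167], [597, -266, 171], [594, -262, 168], [595, -255, 171], [587, -252, 164], [575, -251, 152]]
174 [[578, -294, 140], [579, -288, 142], [594, -275, 158], [597, -267, 163], [597, -262, 163], [594, -257, 162], [589, -253, 158], [580, -250, 148]]
176 [[583, -294, 136], [585, -287, 139], [584, -280, 140], [598, -268, 156], [597, -262, 156], [592, -259, 151], [582, -257, 142], [583, -250, 143]]
178 [[592, -291, 137], [588, -286, 134], [586, -281, 133], [587, -274, 135], [590, -267, 139], [588, -261, 138], [587, -256, 138], [586, -250, 138]]
180 [[594, -291, 131], [595, -284, 133], [597, -277, 136], [596, -271, 137], [592, -267, 133], [592, -261, 134], [589, -256, 133], [592, -248, 136]]
[[245.2 173.2]
 [243.5 179.5]
 [246.6 168.3]
 [243.  179.3]]<stdin>:3: RuntimeWarning: invalid value encountered in cast
```

The finger's front corner is only now at the lid (tip z about 150 with reported TCP 134), so I'll follow the arc down.

Emit:
play_rows --moves '[[[0.003,0,0.0],0],[[0.005,0,0.002],0],[[0.007,0,0.004],0],[[0.009,0,0.006],0],[[0.012,0,0.008],0],[[0.015,0,0.01],0],[[0.018,0,0.012],0],[[0.021,0,0.014],0],[[0.021,0,0.014],0],[[0.021,0,0.014],0]]'

```text
time_s: 6.25
eef_pos: [570.3, -265.4, 113.1]
orientation: [-0.704, 0.062, 0.704, 0.062]
ft_force: [-0.4, -0.6, -0.4]
width: -0.1
```

```bash
python3 - <<'E'
from look import *
apply([[0.021,0,0.014],0]);W=look("6")
E
```

```text
eef [ 570.3 -265.5  113.2] F [ 0.7 -0.4 -0.5] t 6.3 cmd [ 570.3 -265.5  113.2]
theta 0.461 [ 627. -278.   92.]
```

View pics/c6.png

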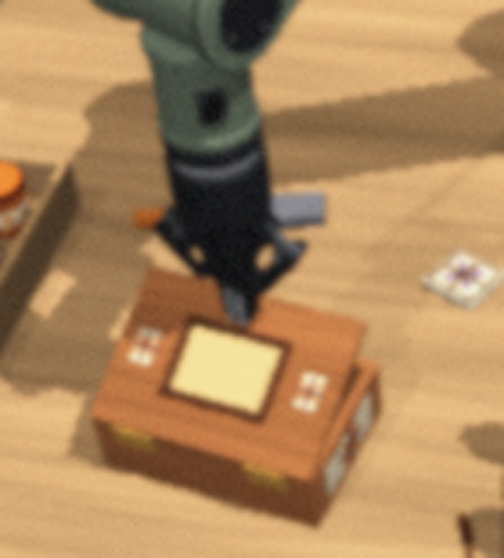

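Emit:
play_rows --moves '[[[0.004,0,0.003],0],[[0.008,0,0.0055],0],[[0.012,0,0.008],0],[[0.0165,0,0.011],0],[[0.021,0,0.0135],0],[[0.025,0,0.0155],0],[[0.029,0,0.0175],0],[[0.033,0,0.0195],0],[[0.037,0,0.021],0],[[0.037,0,0.021],0]]'

```text
time_s: 7.55
eef_pos: [549.1, -261.6, 75.7]
orientation: [-0.704, 0.062, 0.705, 0.062]
ft_force: [-0.2, -0.2, 0.4]
width: 0.1
```

```bash
python3 - <<'E'
from look import *
apply([[0.037,0,0.021],0]);W=look("7")
E
```

```text
eef [ 549.3 -261.7   76. ] F [0.7 0.3 0.7] t 7.6 cmd [ 549.6 -261.8   76.2]
theta 0.12 [ 617. -280.   78.]
```

View pics/c7.png

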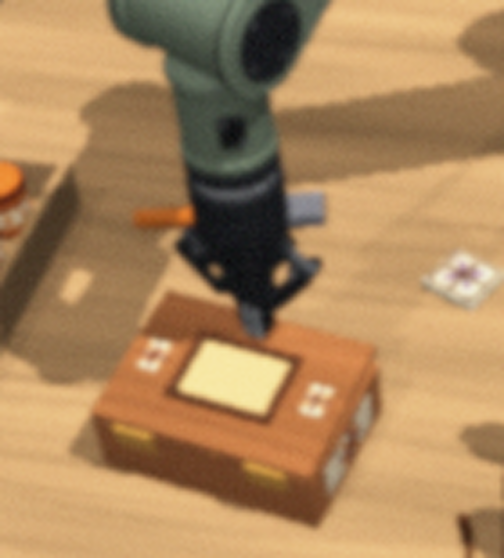

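Emit:
play_rows --moves '[[[0.002,0,0.002],0],[[0.004,0,0.0025],0],[[0.006,0,0.003],0],[[0.008,0,0.003],0],[[0.01,0,0.003],0],[[0.012,0,0.003],0],[[0.0135,0,0.003],0],[[0.015,0,0.003],0],[[0.016,0,0.003],0],[[0.016,0,0.003],0]]'

```text
time_s: 8.85
eef_pos: [546.5, -261.2, 61.4]
orientation: [0.704, -0.062, -0.704, -0.062]
ft_force: [-3.1, 0.6, 8.7]
width: 0.1
```

```bash
python3 - <<'E'
from look import *
apply([[0.016,0,0.003],0]);W=look("8")
E
```

```text
eef [ 546.5 -261.2   61.4] F [-2.4  1.4  8.4] t 8.9 cmd [ 546.6 -261.3   60.2]
theta 0.007 [ 612. -282.   73.]
```

Emit:
play_rows --moves '[[[0.0005,0,0],0],[[0.001,0,0],0],[[0.0015,0,0],0],[[0.002,0,0],0],[[0.0025,0,0],0],[[0.0025,0,0],0],[[0.0025,0,0],0],[[0.0025,0,0],0],[[0.0025,0,0],0],[[0.0025,0,0],0]]'

```text
time_s: 10.15
eef_pos: [546.6, -261.3, 61.2]
orientation: [0.705, -0.062, -0.704, -0.062]
ft_force: [-5.7, 3.8, 21.3]
width: -0.2
```

```bash
python3 - <<'E'
from look import *
apply([[0.0025,0,0],0]);W=look("9")
E
```

```text
eef [ 546.6 -261.3   61.2] F [-6.9  2.6 21.6] t 10.2 cmd [ 546.6 -261.3   57.7]
theta 0.003 [ 613. -281.   73.]
```

View pics/c9.png

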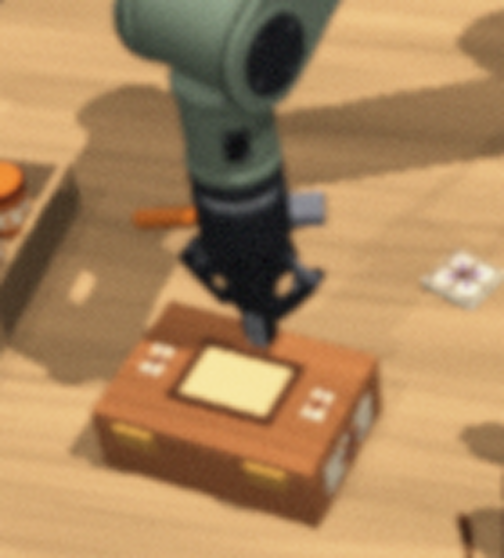

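Force went from 8.5 N to 21 N without any motion and θ≈0, so the lid is against its stop. Shut tip height is TCP+11. Next I'll measure the tile from the saved pictures.

```bash
cat > tilefit.py <<'E'
from h import *
from scipy.optimize import least_squares
def mask(cam,tag,win,thr=25):
    im=cv2.imread(f"pics/{cam}{tag}.png");k=4;c0,r0,c1,r1=win
    b=cv2.resize(im[r0:r1,c0:c1],None,fx=k,fy=k,interpolation=cv2.INTER_CUBIC)
    g=cv2.cvtColor(b,cv2.COLOR_BGR2LAB).astype(float)
    return b,g
def rectpts(x,y,yaw,z,hx=36,hy=24):
    c,s=np.cos(yaw),np.sin(yaw);L=np.array([[-hx,-hy],[hx,-hy],[hx,hy],[-hx,hy]])
    return np.c_[L@np.array([[c,s],[-s,c]])+[x,y],np.full(4,z)]
E
python3 - <<'E'
from tilefit import *
o=[]
for cam,win in(("top",(208,165,258,212)),("scene",(390,195,442,240))):
    b,g=mask(cam,"1",win)
    sat=np.hypot(g[...,1]-128,g[...,2]-128)
    print(cam,sat[::20,::20].round().astype(int).tolist())
    v=np.clip(sat*5,0,255).astype(np.uint8)
    o+= [cv2.resize(b,(400,300)),cv2.resize(cv2.cvtColor(v,cv2.COLOR_GRAY2BGR),(400,300))]
cv2.imwrite("pics/t1.png",np.vstack([np.hstack(o[:2]),np.hstack(o[2:])]))
E
```

```text
top [[33, 34, 33, 33, 29, 24, 26, 33, 33, 33], [31, 31, 31, 4, 2, 1, 2, 1, 25, 32], [31, 31, 1, 2, 2, 1, 2, 2, 1, 20], [32, 11, 2, 2, 2, 9, 10, 1, 1, 1], [33, 1, 1, 1, 9, 26, 15, 10, 2, 1], [35, 1, 1, 6, 30, 32, 13, 4, 1, 1], [33, 6, 2, 3, 11, 22, 5, 2, 1, 0], [32, 27, 2, 1, 2, 7, 2, 1, 2, 18], [34, 31, 24, 1, 3, 2, 2, 1, 13, 24], [31, 31, 30, 30, 22, 12, 12, 21, 22, 24]]
scene [[35, 36, 15, 71, 74, 60, 37, 35, 35, 35, 35], [36, 36, 35, 14, 24, 29, 35, 35, 35, 35, 34], [36, 36, 9, 1, 0, 1, 4, 2, 26, 35, 35], [35, 10, 0, 1, 4, 18, 19, 9, 0, 16, 35], [26, 1, 1, 11, 29, 44, 32, 19, 4, 0, 29], [27, 1, 2, 7, 18, 25, 17, 4, 1, 1, 11], [28, 2, 1, 0, 2, 14, 0, 1, 1, 0, 7], [27, 19, 1, 1, 1, 1, 1, 1, 1, 1, 29], [27, 26, 2, 1, 3, 2, 1, 1, 1, 14, 36]]
```

View pics/t1.png

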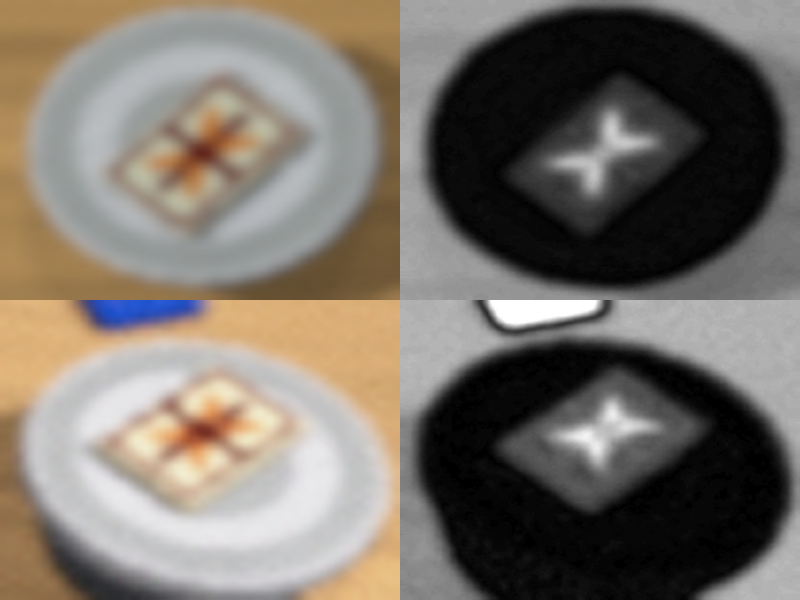

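Emit:
play_rows --claw 0 --moves '[[[-0.015,0,0],0],[[-0.045,0,0.0],0],[[-0.085,0,0],0],[[-0.12,0,0],0],[[-0.145,0,0],0],[[-0.155,0,0],0],[[-0.155,0,0],0],[[-0.155,0,0],0],[[-0.155,0,0],0],[[-0.155,0,0],0]]'

```text
time_s: 11.45
eef_pos: [546.4, -261.2, 212.0]
orientation: [-0.704, 0.062, 0.705, 0.062]
ft_force: [-0.4, -0.5, -0.1]
width: 85.3
```

```bash
cat >> tilefit.py <<'E'
def tilemask(cam,tag,win,thr=5.5):
    b,g=mask(cam,tag,win);sat=np.hypot(g[...,1]-128,g[...,2]-128)
    sat=cv2.GaussianBlur(sat,(0,0),2)
    l=cv2.connectedComponents((sat>thr).astype(np.uint8))[1]
    st=cv2.connectedComponentsWithStats((sat>thr).astype(np.uint8));h,w=sat.shape
    # component touching no border
    best=None
    for i in range(1,st[0]):
        x,y,ww,hh,a=st[2][i]
        if x>0 and y>0 and x+ww<w and y+hh<h and a>500 and (best is None or a>st[2][best][4]):best=i
    m=(st[1]==best).astype(np.uint8)
    M=cv2.moments(m,True);a=M["m00"]
    c=np.array([M["m10"]/a,M["m01"]/a]);c=(c+.5)/4-.5+[win[0],win[1]]
    S=np.array([[M["mu20"],M["mu11"]],[M["mu11"],M["mu02"]]])/a/16
    return c,S,a/16,b,m
def predtile(cam,q,zt=70,zb=60):
    P=np.vstack([rectpts(*q,zt),rectpts(*q,zb)]);u=proj(cam,P);h=cv2.convexHull((u*64).astype(np.float32))
    M=cv2.moments(h);a=M["m00"];return np.array([M["m10"]/a,M["m01"]/a])/64,np.array([[M["mu20"],M["mu11"]],[M["mu11"],M["mu02"]]])/a/4096,a/4096
def fittile(obs,q0):
    S0=np.array([50,50,1.]);q0=np.array(q0)
    def res(e):
        q=q0+(e-1)*S0;r=[]
        for cam,o in obs.items():
            c,S,a=predtile(cam,q);r+=list(c-o[0]);So=o[1]
            r+=list(((S/np.sqrt(np.linalg.det(S))-So/np.sqrt(np.linalg.det(So))))[[0,0,1],[0,1,1]]*4)
        return np.array(r)
    s=least_squares(res,np.ones(3),diff_step=2e-3);return q0+(s.x-1)*S0,res(s.x)
E
python3 - <<'E'
from tilefit import *
W={"top":(208,165,258,212),"scene":(390,195,442,240)}
obs={c:tilemask(c,"1",w) for c,w in W.items()}
for c in obs: print(c,obs[c][0],obs[c][2])
for sel in(["top"],["scene"],["top","scene"]):
    for y0 in (.6,):
        q,r=fittile({c:obs[c] for c in sel},[580,242,y0]);print(sel,q.round(3),r.round(2), [round(predtile(c,q)[2]) for c in sel])
ov=[]
for c,w in W.items():
    b=obs[c][3];P=np.vstack([rectpts(*q,70),rectpts(*q,60)]);u=((proj(c,P)-[w[0],w[1]]+.5)*4-.5)
    b=cv2.resize(b,None,fx=2,fy=2);u=(u+.5)*2-.5
    for k in(u[:4],u[4:]): cv2.polylines(b,[k.round().astype(int).reshape(-1,1,2)],True,(0,255,0),1)
    ov.append(cv2.resize(b,(400,360)))
cv2.imwrite("pics/t2.png",np.hstack(ov))
E
```

```text
top [233.09030593 188.64169562] 323.8125
scene [415.8992534  215.38427726] 353.6875
['top'] [580.098 242.835  -0.71 ] [ 0.    0.   -0.02  0.06 -0.03] [360]
['scene'] [582.43  245.113   2.452] [ 0.    0.    0.02 -0.08  0.02] [364]
['top', 'scene'] [581.136 244.163  -0.696] [-0.4  -0.33 -0.06  0.06  0.01 -0.32 -0.38  0.05 -0.08 -0.  ] [360, 364]
```

View pics/t2.png

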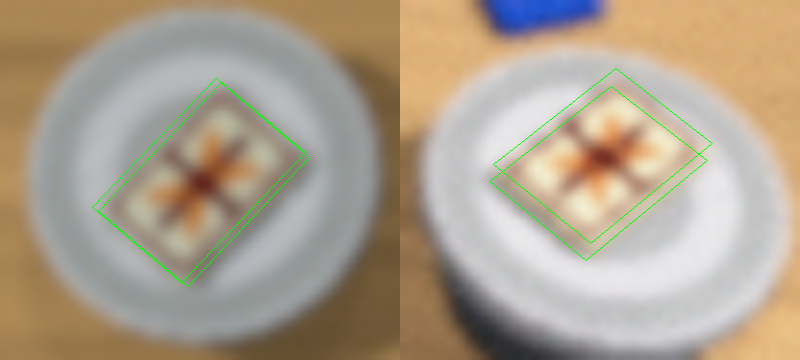

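Emit:
play_rows --moves '[[[0,-0.02,0.002],-0.12],[[0,-0.066,0.007],-0.3],[[0,-0.121,0.013],-0.48],[[0,-0.181,0.019],-0.66],[[0,-0.242,0.026],-0.84],[[0,-0.302,0.032],-1.02],[[0,-0.363,0.039],-1.2],[[0,-0.423,0.045],-1.38],[[0,-0.474,0.051],-1.56],[[0,-0.504,0.054],-1.74]]'

```text
time_s: 12.7
eef_pos: [581.0, 247.1, 212.2]
orientation: [0.499, 0.501, -0.5, 0.5]
ft_force: [0.1, -0.2, -0.1]
width: 85.9
```

```bash
python3 - <<'E'
from mv import *
apply([[-0.155,0,0],0]);apply([[0,-.504,.054],-1.74])
c=cmd();s=read_state();print(c["p"],s["eef_pos"],s["orientation"],c["q"],s["joints"])
M=R.from_quat(c["q"]).as_matrix();h=np.arctan2(M[1,1],M[0,1]);print("heading",h,"turn",-(0.875-h))
rows([[581.1,244.2,150],[581.1,244.2,120]],[0,0])
E
```

```text
[581.3366652043339, 244.41129229344756, 212.73800000000003] [580.98747894 247.13023244 212.24603994] [ 0.49939375  0.50064995 -0.49951785  0.50043725] [0.5015120738743415, 0.49848333949918233, -0.5015120738743415, 0.49848333949918233] [3.83853486e-01 4.13749048e-01 1.43973772e+00 2.16559856e-04
 1.28838523e+00 3.81617510e-01]
heading -0.006057478011450778 turn -0.8810574780114507
[[0.0627, -0.0002, 0.0002], 0]
[[0.0927, -0.0002, 0.0002], 0]
```

Emit:
play_rows --moves '[[[0.01,0,0],-0.18],[[0.025,0,0],-0.36],[[0.045,0,0],-0.54],[[0.062,0,0],-0.72],[[0.077,0,0],-0.88],[[0.087,0,0],-0.881],[[0.093,0,0],-0.881],[[0.093,0,0],-0.881],[[0.093,0,0],-0.881],[[0.093,0,0],-0.881]]'

```text
time_s: 13.95
eef_pos: [581.6, 244.5, 120.3]
orientation: [0.241, 0.664, -0.241, 0.665]
ft_force: [-0.4, -0.4, -0.0]
width: 85.3
```

```bash
python3 - <<'E'
from mv import *
apply([[.093,0,0],-.881])
o=[]
for cam,(r0,r1,c0,c1) in(("scene",(120,250,360,480)),("top",(130,260,180,300))):
    p,d=vision.snapshot(cam);np.save(f"pics/{cam}10d.npy",d);cv2.imwrite(f"pics/{cam}10.png",p[:,:,::-1])
    s=read_state();r=R.from_quat(s["orientation"])
    k=3.3;c=cv2.resize(p[r0:r1,c0:c1,::-1],None,fx=k,fy=k,interpolation=cv2.INTER_CUBIC)
    for a,col in((0,(0,255,0)),(22,(0,0,255)),(-24,(255,255,0))):
      for b in(-43,43):
        q=proj(cam,s["eef_pos"]+r.apply([a,b,0]))[0];cv2.circle(c,tuple(((q-[c0,r0]+.5)*k).astype(int).tolist()),2,col,-1)
    o.append(c)
    W=pts(cam,d);e=s["eef_pos"]
    L=(W-e)@r.as_matrix()  # tool coords
    m=(abs(L[...,1])<62)&(abs(L[...,1])>25)&(abs(L[...,2])<20)&(L[...,0]<30)&(L[...,0]>-60)
    for sg in(1,-1):
        Q=L[m&(L[...,1]*sg>0)];print(cam,sg,len(Q),np.sort(Q[:,0])[-8:].round(1),Q[:,1].min().round(1),Q[:,1].max().round(1),np.percentile(Q[:,2],[5,50,95]).round(1))
M=R.from_quat(s["orientation"]).as_matrix()
print(s["eef_pos"],cmd()["p"],M[:,0].round(4),np.arctan2(M[1,1],M[0,1]),s["time_s"])
cv2.imwrite("pics/c10.png",np.hstack(o))
E
```

```text
scene 1 50 [-33.7 -32.5 -30.3 -30.  -29.  -26.1 -25.4 -24.3] 44.1 57.9 [-2.4  8.  12.1]
scene -1 62 [-30.2 -29.7 -28.1 -28.  -27.1 -26.7 -24.8 -23.7] -53.8 -39.0 [-7.8  5.5 12.1]Traceback (most recent call last):
  File "<stdin>", line 16, in <module>
    return umr_minimum(a, axis, None, out, keepdims, initial, where)
ValueError: zero-size array to reduction operation minimum which has no identity
```

Emit:
play_rows --claw 0.3 --moves '[[[0.01,0,0],0],[[0.02,0,0],0],[[0.03,0,0],0],[[0.04,0,0],0],[[0.048,0,0],0],[[0.052,0,0],0],[[0.055,0,0],0],[[0.055,0,0],0],[[0.055,0,0],0],[[0.055,0,0],0]]'

```text
time_s: 15.3
eef_pos: [581.5, 244.5, 65.0]
orientation: [0.241, 0.665, -0.241, 0.665]
ft_force: [0.9, 0.8, 0.7]
width: 59.6
```

```bash
cat > grip.py <<'E'
from mv import *
def grip(tag,crops,yr=(18,62),xr=(-70,30)):
    o=[]
    for cam,(r0,r1,c0,c1) in crops.items():
        p,d=vision.snapshot(cam);np.save(f"pics/{cam}{tag}d.npy",d);cv2.imwrite(f"pics/{cam}{tag}.png",p[:,:,::-1])
        s=read_state();r=R.from_quat(s["orientation"])
        k=3.3;c=cv2.resize(p[r0:r1,c0:c1,::-1],None,fx=k,fy=k,interpolation=cv2.INTER_CUBIC)
        o.append(c)
        W=pts(cam,d);e=np.array(cmd()["p"]);L=(W-e)@r.as_matrix()
        m=(abs(L[...,1])<yr[1])&(abs(L[...,1])>yr[0])&(abs(L[...,2])<20)&(L[...,0]<xr[1])&(L[...,0]>xr[0])
        for sg in(1,-1):
            Q=L[m&(L[...,1]*sg>0)]
            if len(Q): print(cam,sg,len(Q),np.sort(Q[:,0])[-14:].round(1),"y",Q[:,1].min().round(1),Q[:,1].max().round(1))
    M=R.from_quat(s["orientation"]).as_matrix()
    print(s["eef_pos"].round(1),np.round(cmd()["p"],1),"xax",M[:,0].round(4),"head",np.arctan2(M[1,1],M[0,1]).round(4),"w",s["width"],"F",s["ft_force"].round(1),s["time_s"])
    cv2.imwrite(f"pics/c{tag}.png",np.hstack(o))
E
python3 - <<'E'
from grip import *
apply([[.055,0,0],0])
grip("11",{"scene":(120,250,360,480),"top":(130,260,180,300)},xr=(-70,-8))
E
```

```text
scene 1 101 [-28.4 -28.3 -27.6 -26.7 -25.3 -25.2 -24.3 -23.7 -23.6 -23.3 -23.2 -19.2
 -17.8  -8.8] y 21.0 61.0
scene -1 104 [-26.4 -25.6 -25.5 -24.9 -24.1 -23.2 -22.6 -22.4 -22.3 -19.3 -17.8 -16.9
 -16.4 -14.1] y -58.3 -25.9
top -1 6 [-69.8 -69.1 -63.7  -9.9  -9.5  -9.3] y -41.5 -19.5
[581.4 244.5  64.9] [581.3 244.4  64.7] xax [ 4.e-04  1.e-04 -1.e+00] head 0.875 w 59.910738498758 F [0.1 0.7 0.4] 15.4
```

View pics/c11.png

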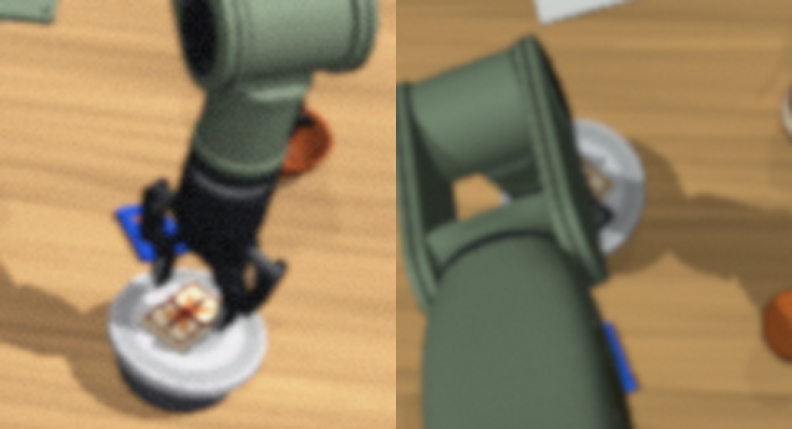

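Emit:
play_rows --moves '[[[0.005,0,0],0],[[0.009,0,0],0],[[0.012,0,0],0],[[0.015,0,0],0],[[0.017,0,0],0],[[0.018,0,0],0],[[0.018,0,0],0],[[0.018,0,0],0],[[0.018,0,0],0],[[0.018,0,0],0]]'

```text
time_s: 16.65
eef_pos: [581.3, 244.4, 46.8]
orientation: [0.241, 0.665, -0.241, 0.665]
ft_force: [0.4, -0.9, 0.6]
width: 60.0
```

```bash
python3 - <<'E'
from grip import *
apply([[.018,0,0],0])
grip("12",{"scene":(120,250,360,480)},xr=(-60,-9))
E
```

```text
scene 1 180 [-10.8 -10.8 -10.8 -10.7 -10.4 -10.4 -10.4 -10.3 -10.3 -10.2  -9.6  -9.5
  -9.4  -9.3] y 18.5 61.6
scene -1 152 [-11.6 -11.5 -11.4 -11.3 -11.2 -10.9 -10.7 -10.6 -10.1 -10.1  -9.9  -9.8
  -9.7  -9.5] y -61.2 -19.3
[581.3 244.4  46.7] [581.3 244.4  46.7] xax [ 1.e-04 -0.e+00 -1.e+00] head 0.875 w 60.22181156990055 F [ 1.  -1.1  0.9] 16.7
```

View pics/c12.png

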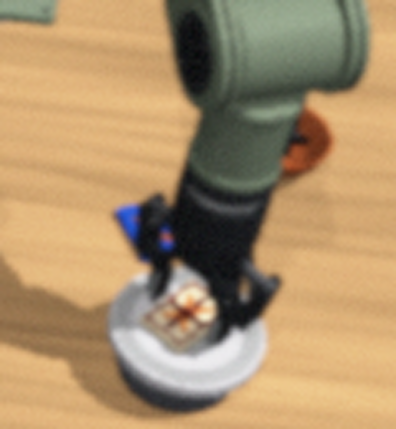

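No contact force, and the fingers straddle the tile. Closing now.

Emit:
play_rows --claw 1 --moves '[[[0,0,0],0],[[0,0,0],0],[[0,0,0],0],[[0,0,0],0],[[0,0,0],0],[[0,0,0],0],[[0,0,0],0],[[0,0,0],0],[[0,0,0],0],[[0,0,0],0]]'

```text
time_s: 17.95
eef_pos: [581.6, 244.6, 47.1]
orientation: [0.241, 0.664, -0.241, 0.665]
ft_force: [0.8, 0.5, 5.0]
width: 46.4
```

```bash
python3 - <<'E'
from grip import *
grip("13",{"scene":(120,250,360,480)},xr=(-60,-9))
E
```

```text
scene 1 187 [-10.9 -10.5 -10.5 -10.4 -10.3 -10.3 -10.3 -10.2 -10.2  -9.9  -9.6  -9.4
  -9.2  -9.2] y 18.6 61.9
scene -1 160 [-11.4 -11.4 -11.2 -10.9 -10.9 -10.8 -10.6 -10.6 -10.5 -10.5 -10.4 -10.1
  -9.8  -9.4] y -60.6 -18.3
[581.6 244.6  47.1] [581.3 244.4  46.7] xax [ 9.e-04  3.e-04 -1.e+00] head 0.875 w 46.1552637263126 F [-0.1 -0.2  5.3] 18.0
```

View pics/c13.png

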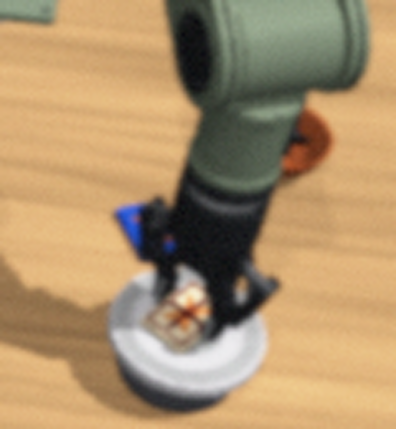

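Emit:
play_rows --moves '[[[-0.002,0,0],0],[[-0.006,0,0],0],[[-0.012,0,0],0],[[-0.022,0,0],0],[[-0.036,0,0],0],[[-0.052,0,0],0],[[-0.07,0,0],0],[[-0.09,0,0],0],[[-0.108,0,0],0],[[-0.12,0,0],0]]'

```text
time_s: 19.25
eef_pos: [581.7, 244.6, 168.7]
orientation: [0.242, 0.664, -0.241, 0.665]
ft_force: [0.7, 0.7, -0.1]
width: 46.3
```

```bash
python3 - <<'E'
from grip import *
apply([[-.12,0,0],0])
grip("14",{"scene":(70,200,360,480)},xr=(-60,0))
M=R.from_quat(cmd()["q"]).as_matrix();h=np.arctan2(M[1,1],M[0,1])
print("turn",-(-0.175-h));t0=np.array(cmd()["p"])
rows([[598,-269.8,190],t0+[0,0,20]],[0,0])
E
```

```text
scene 1 84 [-24.  -23.8 -23.7 -23.6 -23.  -22.8 -22.6 -22.3 -22.3 -22.  -20.  -17.7
 -17.3 -15.2] y 19.0 40.1
scene -1 91 [-25.1 -25.  -25.  -24.8 -24.5 -24.5 -24.3 -24.2 -24.1 -24.  -23.9 -23.8
 -23.6 -23.5] y -43.5 -18.1
[582.4 244.9 170. ] [581.3 244.4 166.7] xax [ 0.0043  0.0016 -1.    ] head 0.875 w 46.37317357209724 F [ 0.2  0.4 -0. ] 19.3
turn 1.0499425219885492
[[-0.0233, -0.384, 0.3424], 0]
[[-0.02, 0.0, 0.0], 0]
```

View pics/c14.png

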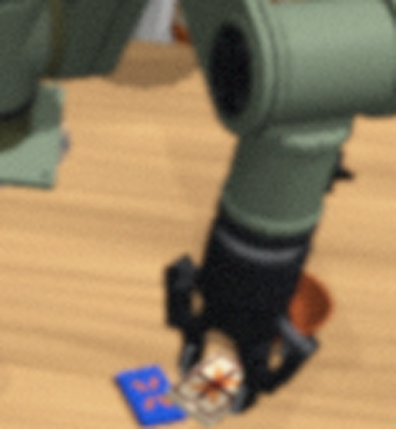

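Emit:
play_rows --moves '[[[-0.005,-0.004,0.003],0.02],[[-0.011,-0.012,0.011],0.06],[[-0.016,-0.027,0.024],0.11],[[-0.021,-0.046,0.041],0.17],[[-0.023,-0.068,0.061],0.23],[[-0.023,-0.092,0.082],0.29],[[-0.023,-0.117,0.104],0.35],[[-0.023,-0.142,0.127],0.41],[[-0.023,-0.167,0.149],0.47],[[-0.023,-0.192,0.171],0.53]]'

```text
time_s: 20.55
eef_pos: [588.8, -15.0, 189.7]
orientation: [0.408, 0.578, -0.408, 0.577]
ft_force: [0.2, -0.6, -0.8]
width: 46.5
```

```bash
python3 - <<'E'
from grip import *
apply([[-0.023,-.192,.171],.53])
M=R.from_quat(cmd()["q"]).as_matrix();h=np.arctan2(M[1,1],M[0,1])
print("turn",-(-0.175-h));t0=np.array(cmd()["p"]);t1=np.array([580,-265,190]);print(t0)
rows([t0+(t1-t0)*f for f in(.1,.2,.3,.4,.5,.6,.7,.8,.9,1)],np.zeros(10))
E
```

```text
turn 0.5199425219885492
[589.50043667 -12.56799254 189.738     ]
[[-0.0, -0.0094, 0.0234], np.float64(0.0)]
[[-0.0001, -0.0189, 0.0469], np.float64(0.0)]
[[-0.0001, -0.0283, 0.0703], np.float64(0.0)]
[[-0.0001, -0.0377, 0.0937], np.float64(0.0)]
[[-0.0001, -0.0471, 0.1172], np.float64(0.0)]
[[-0.0002, -0.0566, 0.1406], np.float64(0.0)]
[[-0.0002, -0.066, 0.164], np.float64(0.0)]
[[-0.0002, -0.0754, 0.1875], np.float64(0.0)]
[[-0.0002, -0.0849, 0.2109], np.float64(0.0)]
[[-0.0003, -0.0943, 0.2343], np.float64(0.0)]
```

```bash
python3 - <<'E'
from h import *
o=[]
for cam,(r0,r1,c0,c1) in(("scene",(130,260,170,330)),("top",(120,250,300,460))):
    p,d=vision.snapshot(cam);np.save(f"pics/{cam}15d.npy",d);cv2.imwrite(f"pics/{cam}15.png",p[:,:,::-1])
    o.append(cv2.resize(p[r0:r1,c0:c1,::-1],None,fx=2.5,fy=2.5,interpolation=cv2.INTER_CUBIC))
cv2.imwrite("pics/c15.png",np.hstack(o));print(read_state()["time_s"])
E
```

```text
20.65
```

View pics/c15.png

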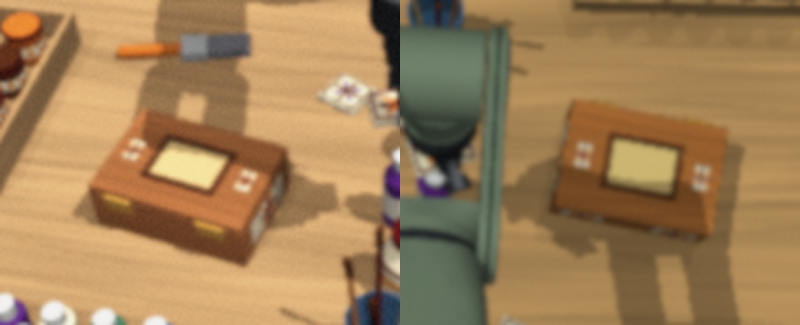

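```bash
python3 - <<'E'
from run1 import *
S={"top":(397,186),"scene":(245,196)}
for sel in(["top"],["scene"],["top","scene"]):
    q=fitbox("15",{c:S[c] for c in sel},0,.02,[598,-270,-.175,0],syaw=1,fixth=0.0)
overlay("15",q,"pics/ov15.png",{"top":(145,225,350,445),"scene":(160,245,195,300)})
q=fitbox("15",S,0,.05,[598,-270,-.175,0],syaw=1)
E
```

```text
top [396.3  185.11] 380.0
q [599.86, -270.3568, -0.0694, 0.0] res [ 0.   -0.01  0.17 -0.16  0.85  0.    0.11]
press [[ 545.  -266.5   72.5]] seat [[ 599.9 -270.4   76.5]]
scene [245.14 196.17] 310.0
q [602.5699, -268.0531, -0.067, 0.0] res [ 0.   -0.04  0.28 -0.34  0.62  0.    0.11]
press [[ 547.7 -264.4   72.5]] seat [[ 602.6 -268.1   76.5]]
top [396.3  185.11] 380.0
scene [245.14 196.17] 310.0
q [600.7891, -269.3732, -0.0685, 0.0] res [-0.32 -0.3   0.17 -0.16  0.84 -0.25 -0.53  0.27 -0.34  0.6   0.    0.11]
press [[ 545.9 -265.6   72.5]] seat [[ 600.8 -269.4   76.5]]
top [396.3  185.11] 380.0
scene [245.14 196.17] 310.0
q [600.7461, -269.6705, -0.0804, -0.0201] res [-0.3  -0.15  0.17 -0.14  0.88 -0.26 -0.31  0.23 -0.28  0.42 -0.4   0.09]
press [[ 545.7 -265.2   70.1]] seat [[ 600.5 -269.6   75.2]]
```

View pics/ov15.png

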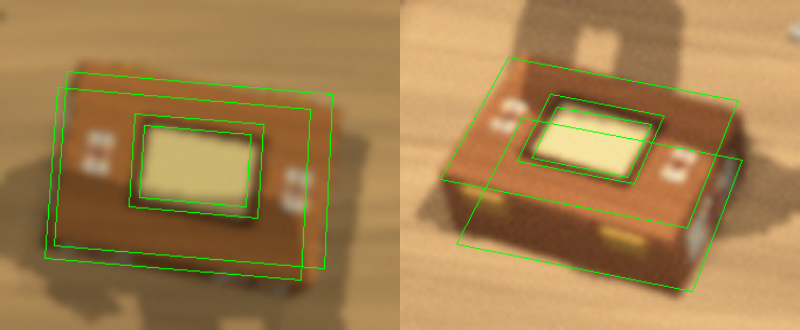

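```bash
cat > edge.py <<'E'
from boxfit import *
def hull(u): return cv2.convexHull(u.astype(np.float32))[:,0].astype(float)
def polys(cam,q):
    T=lidT(q[0],q[1],q[2],0.)
    a,b=[proj(cam,ap(T,rect(-65,28,40,z))) for z in(10,14)]
    n,p=cv2.intersectConvexConvex(a.astype(np.float32),b.astype(np.float32));inner=hull(p[:,0])
    outer=hull(np.vstack([proj(cam,ap(T,rect(-65,36,48,z))) for z in(10,14)]))
    lid=proj(cam,ap(T,rect(-67.5,67.5,100,10)))
    return {"inner":inner,"outer":outer,"lid":lid}
def samples(P,n=14):
    out=[]
    for i in range(len(P)):
        a,b=P[i],P[(i+1)%len(P)];L=np.linalg.norm(b-a)
        if L<6: continue
        t=(b-a)/L;nrm=np.array([t[1],-t[0]])
        for f in np.linspace(.12,.88,n): out.append((*(a+f*(b-a)),*nrm))
    return np.array(out)
def edgefit(tag,cams,q0,iters=12,use=("inner","outer","lid"),rng=3.0,verbose=True):
    q=np.array(q0,float)
    G={}
    for c in cams:
        im=cv2.imread(f"pics/{c}{tag}.png");G[c]=cv2.GaussianBlur(cv2.cvtColor(im,cv2.COLOR_BGR2LAB).astype(np.float32),(0,0),.7)
    offs=np.arange(-rng,rng+.01,.25)
    for it in range(iters):
        A=[];B=[];Wt=[];info={}
        for c in cams:
            P0=polys(c,q)
            for k in use:
                S=samples(P0[k]);X=S[:,:2][:,None]+S[:,2:][:,None]*offs[None,:,None]
                I=cv2.remap(G[c],X[...,0].astype(np.float32),X[...,1].astype(np.float32),cv2.INTER_CUBIC)
                # directed: use lightness gradient magnitude over colour
                D=np.linalg.norm(I[:,4:]-I[:,:-4],axis=2);o=offs[2:-2]
                w=D*np.exp(-(o/ (2.0 if it<4 else 1.2))**2);j=w.argmax(1)
                D2=D;best=o[j]
                jj=np.clip(j,1,len(o)-2);r=np.arange(len(j));den=D2[r,jj-1]-2*D2[r,jj]+D2[r,jj+1]
                best=best+np.clip(np.where(abs(den)>1e-6,.5*(D2[r,jj-1]-D2[r,jj+1])/den,0),-.5,.5)*.25
                # jacobian numeric of sample position along normal
                J=[]
                for i,h in enumerate((.5,.5,.004)):
                    d=np.zeros(3);d[i]=h;Pp=polys(c,q+d)[k];Pm=polys(c,q-d)[k]
                    # displacement by homography of polygon: map via affine fit
                    if len(Pp)==len(Pm)==len(P0[k]):
                        M,_=cv2.estimateAffine2D(Pm.astype(np.float64),Pp.astype(np.float64)) if len(Pp)>2 else None
                        m2=S[:,:2]@M[:,:2].T+M[:,2]-S[:,:2]
                        J.append((m2*S[:,2:]).sum(1)/(2*h))
                    else: J.append(np.zeros(len(S)))
                A.append(np.array(J).T);B.append(best);Wt.append((D[r,j]>6)*np.where(abs(best)>2.2,0,1.0));info[c,k]=(np.mean(best[Wt[-1]>0]).round(2),np.std(best[Wt[-1]>0]).round(2),int(Wt[-1].sum()))
        A=np.vstack(A);B=np.hstack(B);Wt=np.hstack(Wt);s=max(1.48*np.median(abs(B)),.2)
        Wt=Wt/(1+(B/s)**2)
        dq=np.linalg.lstsq(A*np.sqrt(Wt)[:,None],B*np.sqrt(Wt),rcond=None)[0];q=q+dq*.8
    if verbose: print(cams,q.round(4),{f"{a}{b}":v for (a,b),v in info.items()})
    return q
E
python3 - <<'E'
from edge import *
import run1
for cams in(["top"],["scene"],["top","scene"]):
    for use in(("inner",),("inner","outer"),("inner","outer","lid")):
        print(use,end=" ");q=edgefit("15",cams,[598,-270,-.175],use=use)
run1.overlay("15",[*q,0],"pics/ov15b.png",{"top":(145,225,350,445),"scene":(160,245,195,300)})
E
```

```text
('inner',) ['top'] [ 5.968792e+02 -2.709473e+02 -1.802000e-01] {'topinner': (np.float64(0.09), np.float64(0.08), 56)}
('inner', 'outer') ['top'] [ 5.969236e+02 -2.707512e+02 -1.786000e-01] {'topinner': (np.float64(0.07), np.float64(0.12), 56), 'topouter': (np.float64(0.3), np.float64(0.13), 56)}
('inner', 'outer', 'lid') ['top'] [ 5.972816e+02 -2.705587e+02 -1.692000e-01] {'topinner': (np.float64(0.08), np.float64(0.16), 56), 'topouter': (np.float64(0.3), np.float64(0.17), 56), 'toplid': (np.float64(-0.08), np.float64(0.33), 44)}
('inner',) Traceback (most recent call last):
  File "<stdin>", line 5, in <module>
  File "edge.py", line 40, in edgefit
    d=np.zeros(3);d[i]=h;Pp=polys(c,q+d)[k];Pm=polys(c,q-d)[k]
                                               ~~~~~^^^^^^^
  File "edge.py", line 7, in polys
    outer=hull(np.vstack([proj(cam,ap(T,rect(-65,36,48,z))) for z in(10,14)]))
                          ~~~~^^^^^^^^^^^^^^^^^^^^^^^^^^^^^
  File "h.py", line 13, in proj
    m=vision.camera_model(cam);E=m["extrinsics"]
ValueError: time passes only in moves, steps and waits
```

```bash
python3 - <<'E'
from station import vision
import pickle
pickle.dump({c:vision.camera_model(c) for c in("top","scene")},open("cam.pkl","wb"))
E
sed -i 's/vision.camera_model(cam)/CAM[cam]/; s/^from scipy.spatial.*/&\nimport pickle as _p\nCAM=_p.load(open("cam.pkl","rb"))/' h.py
python3 - <<'E'
from edge import *
import run1
for cams in(["top"],["scene"],["top","scene"]):
    for use in(("inner",),("inner","outer"),("inner","outer","lid")):
        print(use,end=" ");q=edgefit("15",cams,[598,-270,-.175],use=use)
q=edgefit("15",cams,[598,-270,-.175],use=("inner","outer"))
run1.overlay("15",[*q,0],"pics/ov15b.png",{"top":(145,225,350,445),"scene":(160,245,195,300)})
E
```

```text
('inner',) ['top'] [ 5.968792e+02 -2.709473e+02 -1.802000e-01] {'topinner': (np.float64(0.09), np.float64(0.08), 56)}
('inner', 'outer') ['top'] [ 5.969236e+02 -2.707512e+02 -1.786000e-01] {'topinner': (np.float64(0.07), np.float64(0.12), 56), 'topouter': (np.float64(0.3), np.float64(0.13), 56)}
('inner', 'outer', 'lid') ['top'] [ 5.972816e+02 -2.705587e+02 -1.692000e-01] {'topinner': (np.float64(0.08), np.float64(0.16), 56), 'topouter': (np.float64(0.3), np.float64(0.17), 56), 'toplid': (np.float64(-0.08), np.float64(0.33), 44)}
('inner',) ['scene'] [ 6.007029e+02 -2.685172e+02 -1.956000e-01] {'sceneinner': (np.float64(0.15), np.float64(0.15), 56)}
('inner', 'outer') ['scene'] [ 6.003939e+02 -2.684187e+02 -1.901000e-01] {'sceneinner': (np.float64(0.15), np.float64(0.13), 56), 'sceneouter': (np.float64(0.21), np.float64(0.27), 56)}
('inner', 'outer', 'lid') ['scene'] [ 6.007345e+02 -2.688813e+02 -1.747000e-01] {'sceneinner': (np.float64(0.16), np.float64(0.14), 56), 'sceneouter': (np.float64(0.24), np.float64(0.19), 56), 'scenelid': (np.float64(-0.04), np.float64(0.27), 56)}
('inner'
[... 474 characters left out ...]
}
('inner', 'outer', 'lid') ['top', 'scene'] [ 5.994948e+02 -2.695305e+02 -1.696000e-01] {'topinner': (np.float64(-0.02), np.float64(0.33), 56), 'topouter': (np.float64(-0.43), np.float64(0.45), 56), 'toplid': (np.float64(-0.22), np.float64(0.22), 47), 'sceneinner': (np.float64(0.17), np.float64(0.2), 56), 'sceneouter': (np.float64(0.23), np.float64(0.16), 56), 'scenelid': (np.float64(-0.06), np.float64(0.31), 56)}
['top', 'scene'] [ 5.980047e+02 -2.694694e+02 -1.773000e-01] {'topinner': (np.float64(0.05), np.float64(0.25), 56), 'topouter': (np.float64(-0.04), np.float64(0.51), 56), 'sceneinner': (np.float64(0.1), np.float64(0.25), 56), 'sceneouter': (np.float64(0.23), np.float64(0.28), 56)}
```

View pics/ov15b.png

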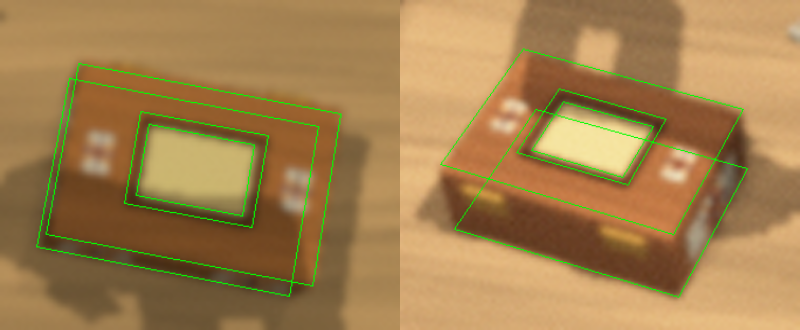

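Emit:
play_rows --moves '[[[0,-0.003,0.01],0.02],[[0,-0.01,0.03],0.06],[[0,-0.019,0.06],0.12],[[0,-0.03,0.095],0.19],[[0,-0.043,0.133],0.26],[[0,-0.054,0.169],0.34],[[0,-0.064,0.2],0.41],[[0,-0.071,0.224],0.47],[[0,-0.076,0.239],0.51],[[0,-0.078,0.245],0.521]]'

```text
time_s: 21.9
eef_pos: [598.9, -270.0, 189.6]
orientation: [0.542, 0.454, -0.542, 0.454]
ft_force: [-0.9, 0.2, -0.6]
width: 46.1
```

```bash
python3 - <<'E'
from grip import *
apply([[0,-.078,.245],.521])
grip("16",{"scene":(90,245,170,330)},yr=(0,30),xr=(-60,-25))
E
```

```text
scene 1 16 [-49.4 -46.9 -46.1 -43.9 -40.6 -37.6 -35.7 -32.6 -32.  -27.7 -25.2 -25.1
 -25.1 -25.1] y 0.4 29.8
scene -1 79 [-30.4 -29.6 -28.7 -28.4 -28.2 -28.2 -27.2 -26.9 -26.8 -25.9 -25.8 -25.5
 -25.2 -25.1] y -28.3 -8.1
[ 598.9 -270.3  189.6] [ 598.9 -269.5  189.7] xax [-1.e-04 -3.e-04 -1.e+00] head -0.1771 w 46.10765659250899 F [ 1.  -1.2 -1.2] 21.95
```

View pics/c16.png

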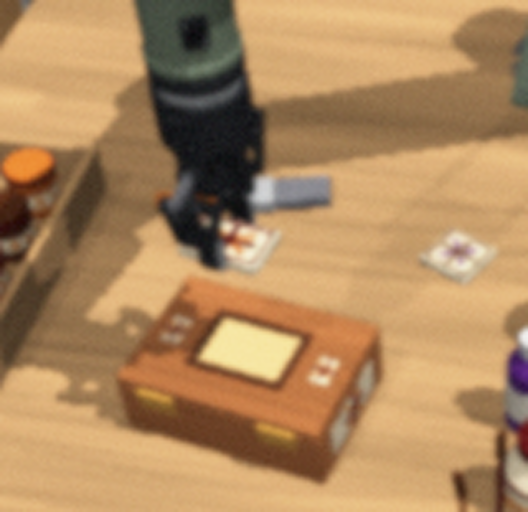

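```bash
cat > held.py <<'E'
from mv import *
def held(tag,e,rm):
    im=cv2.imread(f"pics/scene{tag}.png");d=np.load(f"pics/scene{tag}d.npy");W=pts("scene",d)
    L=(W-e)@rm
    m=(abs(L[...,1])<30)&(abs(L[...,2])<45)&(L[...,0]<0)&(L[...,0]>-45)
    lab=cv2.cvtColor(im,cv2.COLOR_BGR2LAB).astype(float)
    m2=m&(lab[...,0]>120)
    Q=L[m2];vv,uu=np.where(m2);print(len(Q),"px",uu.min(),uu.max(),vv.min(),vv.max())
    A=np.c_[Q[:,1:],np.ones(len(Q))]
    w=np.ones(len(Q),bool)
    for _ in range(6):
        c=np.linalg.lstsq(A[w],Q[w,0],rcond=None)[0];r=Q[:,0]-A@c;w=abs(r)<max(2.5*1.48*np.median(abs(r[w])),1)
    print("plane toolx = %.4f*y + %.4f*z + %.2f"%tuple(c),w.sum(),"sd",r[w].std().round(2))
    print("y",np.percentile(Q[w,1],[2,98]).round(1),"z",np.percentile(Q[w,2],[2,98]).round(1))
    return L,m2
E
python3 - <<'E'
from held import *
rm=R.from_quat(cmd()["q"]).as_matrix()
held("16",np.array(cmd()["p"]),rm)
E
```

```text
234 px 224 254 151 173
plane toolx = 0.0159*y + 0.0202*z + -21.78 192 sd 1.68
y [-22.5  25.9] z [-38.   28.4]
```

Emit:
play_rows --moves '[[[0.006,0,0],0],[[0.018,0,0],0],[[0.034,0,0],0],[[0.05,0,0],0],[[0.066,0,0],0],[[0.08,0,0],0],[[0.091,0,0],0],[[0.098,0,0],0],[[0.102,0,0],0],[[0.104,0,0],0]]'

```text
time_s: 23.2
eef_pos: [599.1, -269.6, 85.8]
orientation: [0.542, 0.454, -0.542, 0.454]
ft_force: [0.6, -1.0, -0.8]
width: 46.1
```

```bash
python3 - <<'E'
from grip import *
import held
apply([[.104,0,0],0])
grip("17",{"scene":(120,245,180,320)},yr=(0,30),xr=(-60,-25))
held.held("17",np.array(cmd()["p"]),R.from_quat(cmd()["q"]).as_matrix())
c=cv2.imread("pics/scene17.png")[155:235,200:295];cv2.imwrite("pics/c17.png",cv2.resize(c,None,fx=7,fy=7,interpolation=cv2.INTER_CUBIC))
E
```

```text
scene 1 13 [-59.  -47.4 -41.9 -41.8 -34.6 -34.4 -27.5 -26.8 -26.7 -26.3 -26.3 -25.3
 -25.2] y 0.5 29.8
scene -1 65 [-28.  -27.6 -27.5 -27.3 -27.2 -27.2 -26.5 -26.1 -25.7 -25.7 -25.7 -25.6
 -25.1 -25. ] y -29.2 -0.2
[ 599.  -269.6   85.7] [ 598.9 -269.5   85.7] xax [ 2.e-04 -2.e-04 -1.e+00] head -0.176 w 46.19809041627637 F [-0.7  0.1 -0.8] 23.25
200 px 231 258 178 198
plane toolx = 0.0315*y + 0.0012*z + -22.35 177 sd 2.13
y [-21.3  26.4] z [-38.6  23.5]
```

View pics/c17.png

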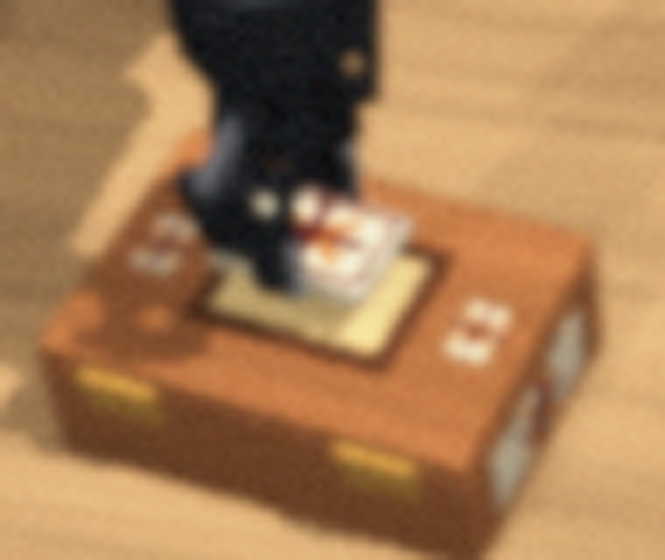

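```bash
cat > ov17.py <<'E'
from edge import *
from tilefit import rectpts
from mv import cmd
import sys
tag=sys.argv[1]
c0,r0,k=215,165,10
im=cv2.imread(f"pics/scene{tag}.png")[r0:225,c0:290]
b=cv2.resize(im,None,fx=k,fy=k,interpolation=cv2.INTER_CUBIC)
tz=cmd()["p"][2];tx,ty=cmd()["p"][:2]
def dr(P,col):
    u=((P-[c0,r0]+.5)*k-.5);cv2.polylines(b,[u.round().astype(int).reshape(-1,1,2)],True,col,1)
P=polys("scene",[600.5,-268.6,-.176]);dr(P["inner"],(0,255,0));dr(P["outer"],(0,255,0))
for dx,dy,col in((float(sys.argv[2]),float(sys.argv[3]),(255,0,0)),):
    for z in(float(sys.argv[4]),float(sys.argv[4])-10):
        dr(proj("scene",rectpts(tx+dx,ty+dy,1.3948,tz+z)),col)
cv2.imwrite(f"pics/ov{tag}.png",b)
E
python3 ov17.py 17 1.3 1.6 22.8
```

```text
(no output)
```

View pics/ov17.png

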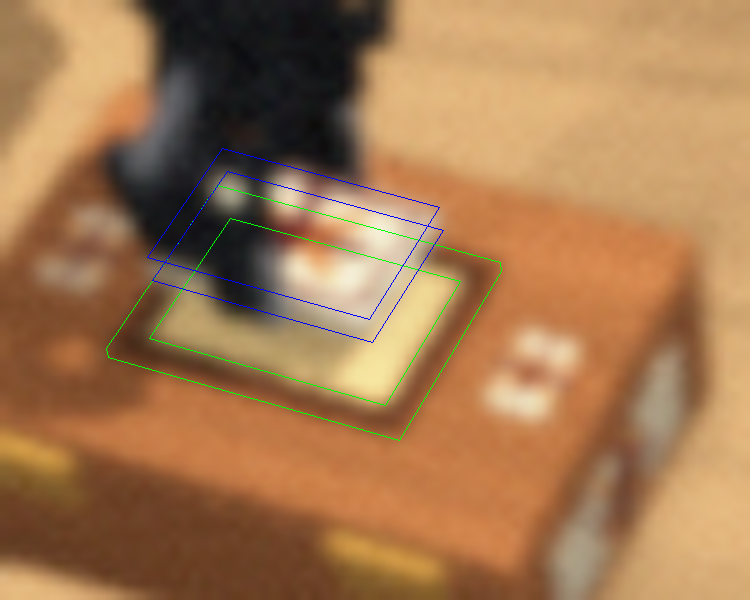

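```bash
cat > match.py <<'E'
from edge import *
from tilefit import rectpts
from mv import cmd
import sys
from scipy.optimize import minimize
src=cv2.GaussianBlur(cv2.imread("pics/scene1.png"),(0,0),.6).astype(np.float32)
qs=(582.43,245.11,2.452-np.pi)
N=5 # px per mm /..
def tex(img,q,z):
    # rectified top face at 1 px/mm
    u=proj("scene",rectpts(*q,z)).astype(np.float32)
    d=np.array([[0,0],[72,0],[72,48],[0,48]],np.float32)
    H=cv2.getPerspectiveTransform(d,u)
    return H
def sample(img,H,X):
    p=cv2.perspectiveTransform(X.reshape(-1,1,2).astype(np.float32),H)[:,0]
    return cv2.remap(img,p[:,0].reshape(1,-1).astype(np.float32),p[:,1].reshape(1,-1).astype(np.float32),cv2.INTER_CUBIC)[0],p
gx,gy=np.meshgrid(np.arange(-1,74,1.),np.arange(-1,50,1.));X=np.c_[gx.ravel(),gy.ravel()]
T,_=sample(src,tex(src,qs,70),X)
def run(tag,pose,zt,vis):
    img=cv2.GaussianBlur(cv2.imread(f"pics/scene{tag}.png"),(0,0),.6).astype(np.float32)
    inside=(X[:,0]>=1)&(X[:,0]<=71)&(X[:,1]>=1)&(X[:,1]<=47)
    def cost(p):
        q=(pose[0]+p[0],pose[1]+p[1],pose[2]+p[2])
        S,_=sample(img,tex(img,q,zt),X)
        m=inside&vis(X)
        c=0
        for ch in range(3):
            a,b=S[m,ch],T[m,ch];a=a-a.mean();b=b-b.mean();c+=1-(a*b).sum()/np.sqrt((a*a).sum()*(b*b).sum()+1e-6)
        return c/3
    best=None
    for dx in np.arange(-6,7,2):
        for dy in np.arange(-6,7,2):
            v=cost((dx,dy,0)); 
            if best is None or v<best[0]: best=(v,dx,dy)
    r=minimize(cost,[best[1],best[2],0.],method="Nelder-Mead",options=dict(initial_simplex=[[best[1],best[2],0],[best[1]+1,best[2],0],[best[1],best[2]+1,0],[best[1],best[2],.05]],xatol=.01,fatol=1e-5))
    return r.x,r.fun,cost
if __name__=="__main__":
    cv2.imwrite("pics/tex.png",cv2.resize(T.reshape(gx.shape+(3,)).clip(0,255).astype(np.uint8),None,fx=5,fy=5))
    p=cmd()["p"];tz=p[2]
    for yaw,nm in((-1.747,"a"),(1.3948,"b")):
        img=cv2.imread("pics/scene17.png").astype(np.float32)
        S,_=sample(img,tex(img,(p[0]+1.3,p[1]+1.6,yaw),tz+22.8),X)
        cv2.imwrite(f"pics/texh{nm}.png",cv2.resize(S.reshape(gx.shape+(3,)).clip(0,255).astype(np.uint8),None,fx=5,fy=5))
    cv2.imwrite("pics/tx.png",np.hstack([cv2.imread("pics/tex.png"),cv2.imread("pics/texhb.png")]))
E
python3 match.py
```

```text
(no output)
```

View pics/tx.png

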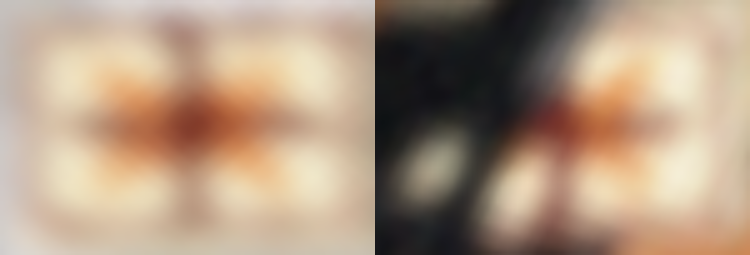

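```bash
cat > match2.py <<'E'
from match import *
import match
ins=(X[:,0]>=0)&(X[:,0]<=72)&(X[:,1]>=0)&(X[:,1]<=48)
def ncc(a,b):
    c=0
    for ch in range(3):
        x,y=a[:,ch]-a[:,ch].mean(),b[:,ch]-b[:,ch].mean();c+=1-(x*y).sum()/np.sqrt((x*x).sum()*(y*y).sum()+1e-6)
    return c/3
def sym(p):
    # mirror symmetry about both axes -> centre and yaw
    q=(qs[0]+p[0],qs[1]+p[1],qs[2]+p[2])
    S,_=sample(src,tex(src,q,70),X);I=S.reshape(gx.shape+(3,))[:, :]
    f=lambda J:J.reshape(-1,3)
    return ncc(f(I),f(I[:,::-1]))+ncc(f(I),f(I[::-1]))+ncc(f(I),f(I[::-1,::-1]))
r=minimize(sym,[1.4,-1.2,0],method="Nelder-Mead",options=dict(initial_simplex=[[1.4,-1.2,0],[3,-1.2,0],[1.4,0.5,0],[1.4,-1.2,.05]]))
Q=(qs[0]+r.x[0],qs[1]+r.x[1],qs[2]+r.x[2])
if __name__=="__main__": print("scene1 tile centre by symmetry",np.round(Q,3),r.fun)
match.T=T=sample(src,tex(src,Q,70),X)[0]
def vis(X): return (X[:,0]>50-X[:,1]*.7)&(X[:,0]>28)
if __name__=="__main__":
    import sys
    tag=sys.argv[1];p=cmd()["p"]
    for z in(21.8,22.8,23.8):
        x,f,c=match.run(tag,(p[0],p[1],1.3948),p[2]+z,vis);print("z",z,"tile-tool",x.round(3),"cost",round(f,4))
        q=(p[0]+x[0],p[1]+x[1],1.3948+x[2])
        s=np.array([600.5,-268.6]);d=np.array(q[:2])-s;bx=np.array([np.cos(-.176),np.sin(-.176)]);by=np.array([-bx[1],bx[0]])
        print("   tile-seat in box x,y:",(d@bx).round(2),(d@by).round(2))
    img=cv2.imread(f"pics/scene{tag}.png").astype(np.float32)
    S=sample(img,tex(img,q,p[2]+z),X)[0]
    f=lambda J:cv2.resize(J.reshape(gx.shape+(3,)).clip(0,255).astype(np.uint8),None,fx=5,fy=5)
    Tv=T.copy();Tv[~vis(X)]*=.5
    cv2.imwrite("pics/tx2.png",np.hstack([f(Tv),f(S)]))
E
python3 match2.py 17
```

```text
scene1 tile centre by symmetry [582.809 244.573  -0.698] 0.2366798222064972
z 21.8 tile-tool [ 2.042 -0.429  0.024] cost 0.1731
   tile-seat in box x,y: 0.71 -1.24
z 22.8 tile-tool [ 2.885 -0.1    0.018] cost 0.1737
   tile-seat in box x,y: 1.48 -0.76
z 23.8 tile-tool [3.836 0.376 0.021] cost 0.1744
   tile-seat in box x,y: 2.33 -0.13
```

View pics/tx2.png

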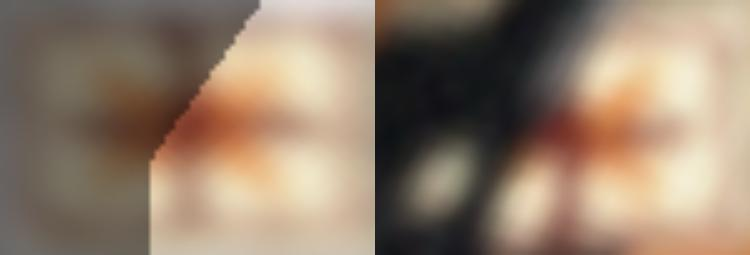

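Emit:
play_rows --moves '[[[0.001,-0.0003,-0.0001],0],[[0.003,-0.0006,-0.0003],0],[[0.0055,-0.001,-0.0005],0],[[0.008,-0.0013,-0.0007],0],[[0.01,-0.0014,-0.0007],0],[[0.0115,-0.0014,-0.0007],0],[[0.012,-0.0014,-0.0007],0],[[0.012,-0.0014,-0.0007],0],[[0.012,-0.0014,-0.0007],0],[[0.012,-0.0014,-0.0007],0]]'

```text
time_s: 24.5
eef_pos: [597.7, -268.6, 73.8]
orientation: [0.542, 0.454, -0.542, 0.454]
ft_force: [0.1, 0.8, -1.3]
width: 46.4
```

```bash
python3 - <<'E'
from grip import *
import held
apply([[.012,-.0014,-.0007],0])
grip("18",{"scene":(120,245,180,320)},yr=(0,30),xr=(-60,-25))
held.held("18",np.array(cmd()["p"]),R.from_quat(cmd()["q"]).as_matrix())
p,d=vision.snapshot("top");cv2.imwrite("pics/top18.png",p[:,:,::-1])
a=cv2.resize(p[140:240,340:450,::-1],(400,364),interpolation=cv2.INTER_CUBIC)
c=cv2.imread("pics/scene18.png")[155:235,205:293];cv2.imwrite("pics/c18.png",np.hstack([cv2.resize(c,(400,364),interpolation=cv2.INTER_CUBIC),a]))
E
python3 match2.py 18
```

```text
scene 1 13 [-59.2 -53.  -47.4 -43.8 -39.4 -38.8 -36.2 -34.4 -30.1 -27.1 -25.1 -25.1
 -25. ] y 2.9 29.6
scene -1 59 [-31.4 -30.1 -28.8 -27.9 -27.3 -27.3 -26.9 -26.9 -26.9 -25.7 -25.5 -25.2
 -25.2 -25. ] y -27.7 -1.2
[ 597.7 -268.6   73.8] [ 597.7 -268.6   73.7] xax [ 2.e-04 -2.e-04 -1.e+00] head -0.176 w 46.07888871467295 F [0.9 0.3 0.1] 24.55
252 px 231 261 181 205
plane toolx = 0.1577*y + 0.1415*z + -18.35 204 sd 4.58
y [-22.2  27. ] z [-38.4  30.3]
scene1 tile centre by symmetry [582.809 244.573  -0.698] 0.2366798222064972
z 21.8 tile-tool [2.088 0.331 0.022] cost 0.1578
   tile-seat in box x,y: -0.78 0.22
z 22.8 tile-tool [3.032 0.719 0.023] cost 0.1583
   tile-seat in box x,y: 0.08 0.77
z 23.8 tile-tool [3.812 1.084 0.018] cost 0.1591
   tile-seat in box x,y: 0.79 1.26
```

View pics/c18.png

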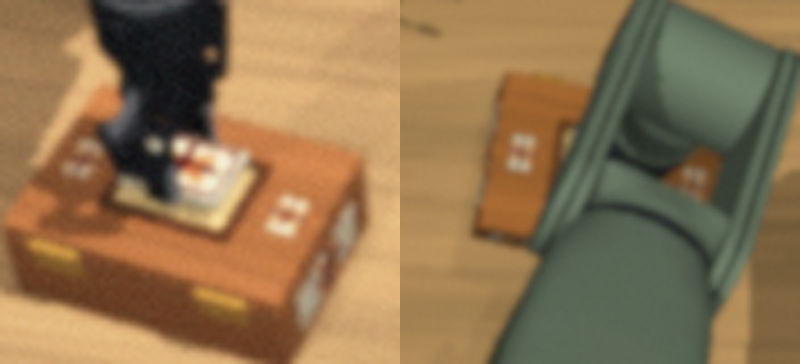

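```bash
python3 - <<'E'
from station import vision,read_state
import numpy as np,cv2
a=np.mean([vision.snapshot("scene")[0].astype(float) for _ in range(10)],0)
cv2.imwrite("pics/scene19.png",a.round().astype(np.uint8)[:,:,::-1]);print(read_state()["time_s"],read_state()["ft_force"],read_state()["eef_pos"])
E
python3 match2.py 19
cat > e19.py <<'E'
import edge,sys
from edge import *
def fit(tag,sel,fixyaw=-.176,use=("inner","outer","lid"),q0=(600.5,-268.6)):
    # restrict samples by selecting visible pixels
    old=edge.samples
    def s2(P,n=20):
        S=old(P,n);return S[sel(S)]
    edge.samples=s2;q=edgefit(tag,["scene"],[*q0,fixyaw],use=use,iters=15);edge.samples=old;return q
vis=lambda S:~((S[:,0]<242)&(S[:,1]<205)&(S[:,0]>222)) & ~((S[:,1]<200)&(S[:,0]<262)&(S[:,0]>215))
for use in(("inner",),("inner","outer"),("inner","outer","lid"),("lid",)):
    print(use);fit("19",vis,use=use);fit("15",vis,use=use);fit("15",lambda S:S[:,0]>0,use=use)
E
python3 e19.py; python3 ov17.py 19 2.9 0.5 22.8
```

```text
25.1 [-1.00367168 -0.74394762 -1.02447837] [ 597.67022221 -268.56959003   73.73717052]
scene1 tile centre by symmetry [582.809 244.573  -0.698] 0.2366798222064972
z 21.8 tile-tool [2.127 0.192 0.017] cost 0.1491
   tile-seat in box x,y: -0.72 0.09
z 22.8 tile-tool [2.968 0.571 0.009] cost 0.1499
   tile-seat in box x,y: 0.05 0.61
z 23.8 tile-tool [3.954 1.17  0.017] cost 0.1504
   tile-seat in box x,y: 0.91 1.37
('inner',)
['scene'] [ 6.023842e+02 -2.683345e+02 -1.626000e-01] {'sceneinner': (np.float64(-0.01), np.float64(0.07), 17)}
['scene'] [ 6.015406e+02 -2.680147e+02 -1.727000e-01] {'sceneinner': (np.float64(0.01), np.float64(0.11), 17)}
['scene'] [ 6.007579e+02 -2.685443e+02 -1.933000e-01] {'sceneinner': (np.float64(0.14), np.float64(0.15), 80)}
('inner', 'outer')
['scene'] [ 6.014695e+02 -2.681605e+02 -1.765000e-01] {'sceneinner': (np.float64(0.06), np.float64(0.12), 17), 'sceneouter': (np.float64(-0.07), np.float64(0.1), 24)}
['scene'] [ 6.009207e+02 -2.676828e+02 -1.882000e-01] {'sceneinner': (np.float64(0.02), np.float64(0.12), 17), 'sceneouter': (np.float64(0.03), np.float6
[... 511 characters left out ...]
.05), np.float64(0.13), 17), 'sceneouter': (np.float64(0.01), np.float64(0.14), 24), 'scenelid': (np.float64(-0.02), np.float64(0.31), 56)}
['scene'] [ 6.007932e+02 -2.687249e+02 -1.814000e-01] {'sceneinner': (np.float64(0.15), np.float64(0.15), 80), 'sceneouter': (np.float64(0.15), np.float64(0.31), 80), 'scenelid': (np.float64(-0.05), np.float64(0.29), 80)}
('lid',)
['scene'] [ 6.045175e+02 -2.701093e+02 -1.369000e-01] {'scenelid': (np.float64(-0.07), np.float64(0.29), 57)}
['scene'] [ 6.041575e+02 -2.700073e+02 -1.417000e-01] {'scenelid': (np.float64(-0.02), np.float64(0.29), 58)}
['scene'] [ 6.013522e+02 -2.692803e+02 -1.774000e-01] {'scenelid': (np.float64(-0.06), np.float64(0.28), 80)}
```

View pics/ov19.png

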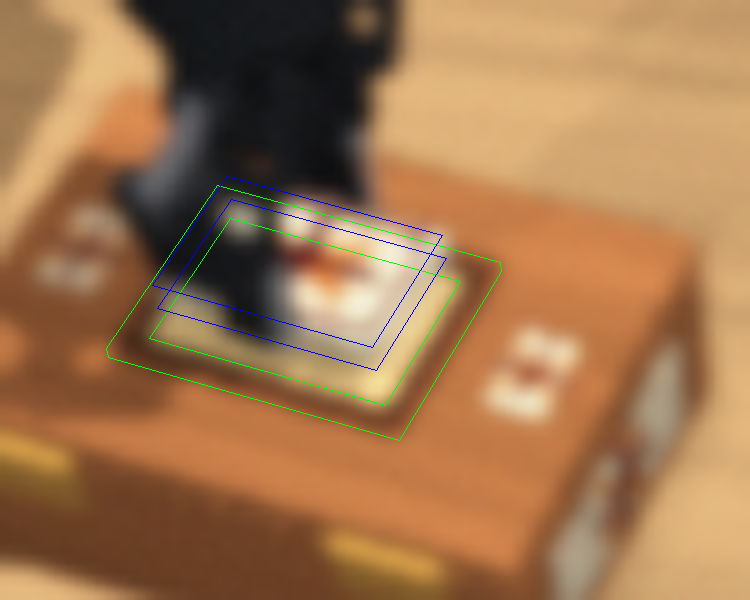

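Emit:
play_rows --moves '[[[0,0.0002,0.0002],0],[[0,0.0005,0.0004],0],[[0,0.0005,0.0004],0],[[0,0.0005,0.0004],0],[[0,0.0005,0.0004],0],[[0,0.0005,0.0004],0],[[0,0.0005,0.0004],0],[[0,0.0005,0.0004],0],[[0,0.0005,0.0004],0],[[0,0.0005,0.0004],0]]'

```text
time_s: 26.35
eef_pos: [598.1, -269.0, 73.7]
orientation: [-0.542, -0.454, 0.542, -0.454]
ft_force: [0.2, -0.1, -0.5]
width: 45.9
```

```bash
python3 - <<'E'
from grip import *
apply([[0,.0005,.0004],0])
grip("20",{"scene":(120,245,180,320)},yr=(0,30),xr=(-60,-25))
import held
L,m=held.held("17",np.array([598.9,-269.5,85.7]),R.from_quat(cmd()["q"]).as_matrix())
W=pts("scene",np.load("pics/scene20d.npy"))
for (a,b) in ((600,-255),(605,-250),(595,-250),(605,-255),(612,-262)):
    u=proj("scene",[[a,b,96.5]])[0].round().astype(int);print(u,W[u[1]-1:u[1]+2,u[0]-1:u[0]+2].reshape(-1,3).mean(0).round(1))
E
python3 match2.py 20
```

```text
scene 1 15 [-56.2 -49.1 -45.  -42.5 -42.2 -38.6 -35.9 -33.7 -33.7 -32.5 -29.9 -27.6
 -26.8 -25.2] y 6.2 29.9
scene -1 65 [-29.3 -28.8 -28.5 -28.  -27.7 -27.6 -26.3 -25.9 -25.6 -25.6 -25.5 -25.4
 -25.4 -25.3] y -30.0 -0.2
[ 598.1 -269.    73.7] [ 598.1 -269.1   73.7] xax [ 0.e+00 -1.e-04 -1.e+00] head -0.1759 w 46.08637441244515 F [-0.6 -0.2 -0.6] 26.4
200 px 231 258 178 198
plane toolx = 0.0315*y + 0.0012*z + -22.39 177 sd 2.13
y [-21.2  26.4] z [-38.6  23.5]
[249 191] [ 599.9 -254.    96.5]
[250 192] [ 603.2 -250.    96.4]
[251 190] [ 595.1 -249.2   96.6]
[248 192] [ 603.5 -256.2   95.5]
[245 194] [ 616.2 -261.1   99.5]
scene1 tile centre by symmetry [582.809 244.573  -0.698] 0.2366798222064972
z 21.8 tile-tool [2.051 0.2   0.013] cost 0.1545
   tile-seat in box x,y: -0.29 -0.31
z 22.8 tile-tool [2.977 0.657 0.027] cost 0.155
   tile-seat in box x,y: 0.54 0.3
z 23.8 tile-tool [3.794 0.906 0.016] cost 0.1555
   tile-seat in box x,y: 1.3 0.69
```

View pics/scene20.png

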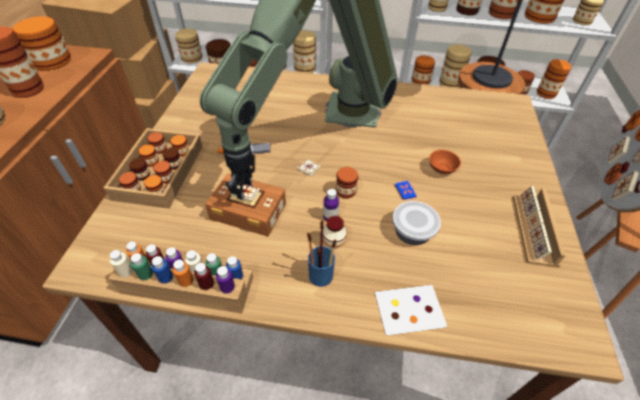

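The picture shows the box shut at (246,205) with the tile held over the recess at (247,193), the wheel empty at (416,222), and the pots and other bystanders where they were. Depth puts the painted face at z≈96.4, so the gap is about 10 mm, and the offset is within about 0.5 mm. Handing in.

```bash
python3 -c "
from station import manip;print(manip.sign_off())"
```

```text
the job is handed in; nothing more can be done
None
```

I pressed the lid shut, picked the cream tile off the wheel, carried it over the pots, and handed in with it held over the recess. The clock stood at 26.4 s of the 61 s allowed.

**Last checks**
- **Lid:** the push rose from 8.5 N to 21 N with no further motion, and the depth fit read 0.003 rad. So it is against its stop.
- **Height:** depth put the painted face at about 96.5 mm, which leaves about 10 mm between the tile and the frame. The wrist force was about zero and the opening 46 mm.
- **Centring:** in the scene camera the tile is about 0.5 mm off along the box's x and 0.3 mm along its y. That assumes the tile sits in the fingers as it did when gripped; 1 mm of error in height shifts the x figure by about 0.8 mm.
- **Squareness:** the tool's yaw matches the box's fitted yaw of -0.176 rad. The picture match put the tile's yaw 0.01 to 0.03 rad off; I kept the tool's value because the pads square the tile.
- **Level:** the tool points straight down. Plane fits to the tile's depth gave 0.02 to 0.03 rad of tilt, which I took as noise. A later fit at the final height was unusable.
- **Surroundings:** the pots and other bystanders look unmoved.

**Disagreements**
- **Cameras:** the two cameras differ by 2 to 4 mm on absolute positions. I relied on tile-to-recess offsets in the scene camera alone, because the arm blocked the top camera.
- **Fingertips:** they sit about 11 mm behind the reported TCP when shut and 24 mm behind when open, not 22 mm ahead as stated. I worked from the observed values.
- **Yaw fit:** one box fit to the recess colour gave a wrong yaw, so I replaced it with an edge fit.

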